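# Set the chocolate shaver to seven and load the dark block

### The job

First set the chocolate shaver: turn its scale collar until the red tab has clicked in at number 7. Only then take the dark chocolate block from the stand, push the sprung flap open with it and lower it upright down the feed chute until it stands on the cutter, without dropping it, and let go. Leave the other two blocks, the bottle, the jar and the tub where they are.

Things in the scene. Friction and masses are not known exactly. Their poses are not given: they have to be found in the camera images.
- shaver: Chocolate shaver, a fixed machine on one side of the table, yaw within 0.4. Origin: centre of its underside, on the collar's and chute's axis; -x its front. Round white body 236 mm across, 95 mm high; motor housing 86 mm wide, 102 mm high, out to 178 mm along +x. Its flat top carries the numbers 1 to 9, 30 degrees apart counter-clockwise from above: 1 at 60 degrees from +x, 5 at -x, 7 at 240.
- mouth (a point): Centre of the open top of the shaver's feed chute, 185 mm above the table on the machine's axis; axes are the machine's. The chute is an upright steel shaft, inside 88 mm along x and 48 mm along y, walls 4 mm, 90 mm deep down to the cutter plate, which is 95 mm above the table. Nothing on the machine is higher than its rim.
- collar (a joint): Angle of the black scale collar round the chute, rad, counter-clockwise from above: 0 at number 1, 0.5236 more per number (7 is 3.1416), 4.189 at 9. Starts between 1 and 5. A detent draws it into the nearest number; pushing it out of one takes up to about 4 N at a tab, and just past half-way it snaps on to the next. The ring is 73 mm in radius, 102 to 126 mm above the table.
- tab_red (a point): Centre of the red upright thumb tab on the collar, the pointer: it stands at the number set. 83 mm from the axis, 135 mm above the table. The tab is 30 mm radially (68 to 98 mm from the axis), 14 mm thick in the turning direction, and its top is 165 mm above the table. x points outward from the axis. A sideways push on it turns the collar.
- tab_b (a point): Centre of the first grey tab on the collar, same size, 120 degrees counter-clockwise (from above) of the red one. Axes as for the red tab: x points along the red tab.
- tab_c (a point): Centre of the second grey tab on the collar, same size, 240 degrees counter-clockwise of the red one. Axes as for the red tab.
- flap (a joint): Angle of the orange sprung flap over the chute's mouth, rad: 0 shut (level, its top 2 mm below the rim), 1.53 open. Hinged along x at the chute's -y wall, it swings down into the chute; its spring needs about 1 N at the free (+y) edge to start, 2 N fully open. Open, it hangs at the -y wall and leaves 44 mm for a block, which then stands about 2 mm to +y, the flap resting on its side.
- stand: Steel stand for the three blocks, fixed, 254 mm (x) by 46 mm (y), 30 mm high, origin at the centre of its underside. Three cells in a row along x, 83 mm apart, floor 4 mm thick: the blocks stand in them with their 70 mm along the row and stick out 94 mm. Stands on the side of the table that the shaver does not, yaw within 0.4.
- dark_mid (a point): Centre of the dark brown chocolate block, 70 mm (x) by 30 mm (y) by 120 mm tall (z), 0.25 to 0.42 kg, standing on end in one of the three cells of the stand. Pinch it across its 30 mm, at the top. Loaded, it sticks out of the chute by 30 mm.
- milk_mid (a point): Centre of the mid-brown block, same size, to be left in the stand.
- ivory_mid (a point): Centre of the cream-white block, same size, to be left in the stand.
- syrup: Tall amber bottle, 68 mm across, 215 mm high, loose, to be left alone. Origin at the centre of its underside.
- sprinkles: Orange jar with a white cap, 58 mm across, 85 mm high, loose, to be left alone. Origin at the centre of its underside.
- tub: White lidded tub with a brown band, 92 x 112 mm, 90 mm high, loose, to be left alone. Origin at the centre of its underside.
Not all that is in view belongs to the job. What is shaped like the part that bears dark_mid but blue is not meant.

How it is judged:
By the outcome, as a careful person would: the job done as asked, in the order asked, and still so for the second after the job is handed in, with the robot touching nothing.
It also fails if it takes over 72 s, if anything falls off the work surface, if the arm or the gripper's body presses on something with over 40 N, if the wrist force passes 120 N, or if a joint passes its speed limit or range.

### The arm

A 6-joint arm with a two-finger parallel gripper is mounted at the origin on the work surface. World frame = base frame: x ahead of the robot, y to its left, z up, the work surface at z = 0. Lengths are in m, angles in rad, forces in N, time in s.
With the tool pointing down it reaches from about 0.25 to 0.8 m from the base axis. Payload 8.5 kg.
Tool frame: the origin (TCP) lies midway between the tips of the shut fingers; the grasp point (between the pads) lies 19 mm behind it (arm.hold_point_z is the distance from the TCP to the grasp point, in m); z points along the fingers, y is the direction in which the jaws open and shut (so a half turn about z gives the same grasp; the last joint's range is limited). The gripper opens to 85 mm and grips with 20 to 120 N. Pads are 22 mm wide; open, the fingers measure 114 mm over their backs; the gripper's body (76 mm by 85 mm) begins 54 mm behind the grasp point. The pads swing forward as they close: fully open they stand 13 mm farther back than shut.
Start: joints at [-1.138, 0.238, -0.013, 1.319, 0, 1.571], TCP at [0.22, -0.477, 0.21] pointing down, gripper open.
Joint ranges: [-2.66, 2.66], [-1.03, 1.9], [-1.14, 1.46], [-1.82, 2.27], [-1.45, 1.34], [-3.14, 3.14]. Speed limits (rad/s): [2.22, 2.22, 2.79, 3.14, 3.14, 3.14].

### API

Orientations are given as a unit quaternion [w, x, y, z].
In Python, from workcell import arm gives the robot as it stands.
- The arm moves only by the tool servo_tool, never from a script. Its argument "targets" is a list of rows, each a list of 5 numbers: the closure, from -1 (fully open) to 1 (shut), then the shift along the world's x, y, z in m, then the turn about the world's z in rad. In form: [[hand, dx, dy, dz, twist], ...]. A call has 1 to 20 rows; each row shifts and turns the pose as measured when the row begins; what a row does not reach is not made up. A row lasts 1/8 s, in which the tool goes at most 62.5 mm and 10.7 degrees, less where a joint would pass 70% of its speed; a pose out of reach is approached as far as the arm can. A call is refused whole if a number of a shift passes 0.0625 or a number of a turn 0.188, either way. A call with a gripper value outside its range is refused whole. The fingers move at their own pace and stop on an object; "grip_force" is the grip in N (left out, the last holds). Time passes only in rows, so rows that do not move let the fingers close. It gives the time, the measured TCP pose, the force and the opening at its end, in the units of the state.
- arm.read_state(): the state, without advancing time (a new reading comes with each control period).
- arm.camera(name): name is "scene" or "top" or "wrist"; returns a dict with "img" (480x640x3 uint8, blue, green, red), "camera_matrix" (3x3 intrinsics, pixels), "k1" (the pictures are not rectified: a ray, as slopes to the right and down, at radius r is drawn at 1 + k1 r^2 times it, then the intrinsics apply), "xyz" and "rotation" of the camera in the world. Camera axes: x right, y up, looking along -z (the intrinsics and any distortion apply to the point x, -y, -z); pixel columns grow to the right and rows downward; lengths in m; the calibration is good to about 2 mm. A picture is of the moment at which its call begins. There is no depth.
- arm.sign_off(): hands the job in, once; it reports no verdict.
Trained networks look in the newest picture that a camera, given by its name, has taken for a name from the list of things; names that differ only in an ending like _2 or _b are one class to them, and where a whole thing is asked for, a point or a joint stands for the part that bears it (a point fixed in the world has none). Each returns a list of dicts, best first, with "confidence" (0 to 1); they miss things now and then, are a little off and sometimes report something else, mostly with a low value. They report only what shows in the picture. A call takes as long as a camera call. They do not tell look-alikes from the thing itself.
- arm.masks_of(target, camera): "mask" (480x640 bool, what is visible of it).
- arm.spot_point(target, camera): "location" ([x, y, z] in m, in world coordinates, good to about 4 mm: a listed point, or the origin of a listed thing).
The state is a dict: "time": time; "joint_pos": joint angles; "joint_velocities": joint speeds; "effort": joint torques, N m; "ee_pos": TCP position; "eef_rot": TCP orientation; "wrist_force": force on the tool from outside, world axes, zero at the start; "torque": the same for the moment, N m; "opening": opening from 0.0 (shut) to 1.0 (fully open).
Only numpy, scipy, OpenCV 4.12 (cv2) and the standard library are available. Lean on these libraries where they do the work, as an engineer would, in place of code of your own. Each camera call takes 0.05 s, during which the arm holds its last target.

## Working session

There is one attempt and no reset: what is moved stays moved. The work goes in short steps, Python scripts to look and compute and a tool call to move; the robot and the scene stay as the last step left them, time stands still between calls to the robot, and variables do not carry over. Pictures are saved under pics/ and viewed, and the job is handed in when it is done.

Besides the shell and the picture viewer there is one more tool, called after "Emit:" as name(argument=value, ...), one argument or row to a line, values as JSON. servo_tool: Moves the arm, as the interface text tells. Its arguments: {"type":"object","properties":{"targets":{"type":"array","items":{"type":"array","items":{"type":"number"}}},"grip_force":{"type":"number"}},"required":["targets"]}

```bash
mkdir -p pics; ls
python3 - <<'E'
from workcell import arm
import cv2
s=arm.read_state(); print({k:s[k] for k in ('time','ee_pos','eef_rot','opening','wrist_force')}, arm.hold_point_z)
for c in ('scene','top','wrist'):
    d=arm.camera(c); cv2.imwrite(f'pics/{c}0.png',d['img']); print(c,d['xyz'],d['rotation'],d['camera_matrix'],d['k1'])
for c in ('scene','top'):
    for t in ('shaver','mouth','tab_red','tab_b','tab_c','stand','dark_mid','milk_mid','ivory_mid','syrup','sprinkles','tub','flap'):
        try:
            print(c,t,[(round(float(r['confidence']),2),[round(float(v),3) for v in r['location']]) for r in arm.spot_point(t,c)][:3])
        except Exception as e: print(c,t,e)
print(arm.read_state()['time'])
E
```

```text
pics
{'time': 0.0, 'ee_pos': array([ 0.21999787, -0.47617713,  0.20937388]), 'eef_rot': array([-7.09985480e-04,  9.76671572e-01,  2.14737301e-01, -1.66981139e-04]), 'opening': 1.001784168542198, 'wrist_force': array([-0.20845181,  0.16540593, -0.4901078 ])} 0.0187
scene [0.92418214 0.22007822 0.80916724] [0.50169134 0.1421654  0.24161056 0.8183637 ] [[434.35510913   0.         320.84098372]
 [  0.         434.35510913 234.23895551]
 [  0.           0.           1.        ]] -0.06263814404169653
top [ 0.39409486 -0.00259905  1.11563408] [ 0.70467234  0.07587769 -0.05619357 -0.70322241] [[457.01432578   0.         327.23634813]
 [  0.         457.01432578 236.44220395]
 [  0.           0.           1.        ]] -0.11854360997588989
wrist [ 0.28962311 -0.44420732  0.37345199] [ 0.83330967 -0.12545451  0.08181074 -0.53213078] [[390.23408361   0.         316.07234142]
 [  0.         390.23408361 239.63598737]
 [  0.           0.           1.        ]] -0.0630639812569221
scene shaver [(0.75, [0.549, -0.214, -0.004])]
scene mouth [(0.8, [0.549, -0.212, 0.186])]
scene tab_red [(0.71, [0.626
[... 1035 characters left out ...]
.134]), (0.38, [0.625, 0.212, 0.063])]
top tab_b [(0.69, [0.492, -0.273, 0.132]), (0.65, [0.63, -0.237, 0.135])]
top tab_c [(0.69, [0.492, -0.273, 0.132]), (0.65, [0.63, -0.237, 0.135])]
top stand [(0.93, [0.546, 0.219, -0.005])]
top dark_mid [(0.64, [0.626, 0.208, 0.065]), (0.63, [0.706, 0.129, 0.062]), (0.59, [0.681, 0.32, 0.063])]
top milk_mid [(0.72, [0.463, 0.226, 0.063])]
top ivory_mid [(0.81, [0.542, 0.217, 0.064]), (0.24, [0.626, 0.21, 0.066])]
top syrup [(0.84, [0.556, -0.007, -0.001])]
top sprinkles [(0.66, [0.389, 0.01, -0.003])]
top tub [(0.57, [0.733, 0.003, -0.003])]
top flap it knows: dark_mid, ivory_mid, milk_mid, mouth, shaver, sprinkles, stand, syrup, tab, tab_red, tub
1.35
```

View pics/scene0.png

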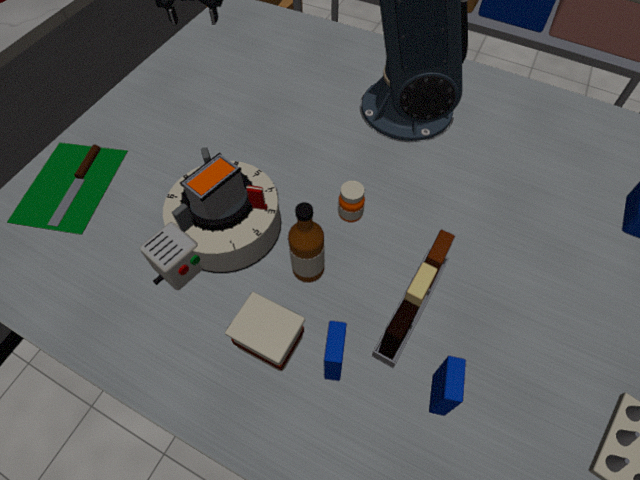

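View pics/top0.png

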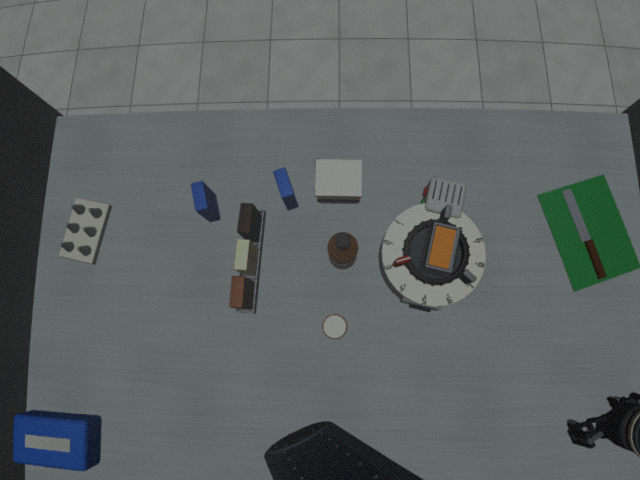

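View pics/wrist0.png

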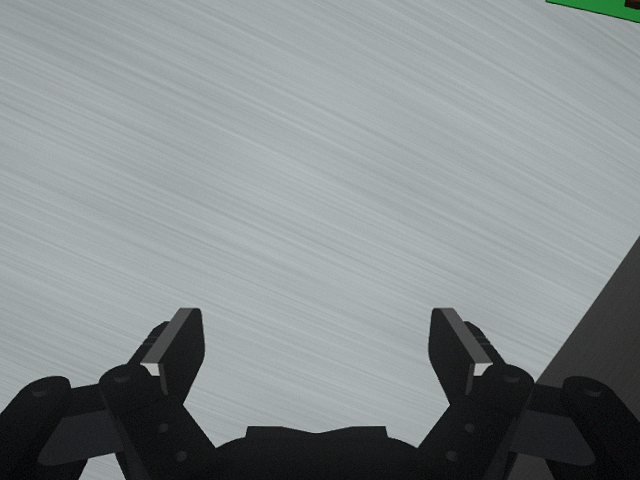

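The dark brown block is at scene (400,328) / top (249,218), in the end cell of the stand. The two blue look-alikes, at scene (335,350) and (448,385), are not meant. The red tab shows at top (402,261), near number 3. Next I'll refine the poses and confirm the block in enlarged crops.

```bash
cat > h.py <<'E'
import numpy as np, cv2
from scipy.spatial.transform import Rotation as R
from workcell import arm
def rot(d):
    q=np.asarray(d['rotation'])
    return q if q.shape==(3,3) else R.from_quat([q[1],q[2],q[3],q[0]]).as_matrix()
def ray(d,uv,z):
    K=np.asarray(d['camera_matrix']); k=d['k1']
    p=cv2.undistortPoints(np.array([[uv]],float),K,np.array([k,0,0,0.]))[0,0]
    v=rot(d)@np.array([p[0],-p[1],-1]); c=np.asarray(d['xyz'])
    return c+v*(z-c[2])/v[2]
def proj(d,P):
    P=np.atleast_2d(P).astype(float); q=(P-np.asarray(d['xyz']))@rot(d); q=q*[1,-1,-1]
    return cv2.projectPoints(q,np.zeros(3),np.zeros(3),np.asarray(d['camera_matrix']),np.array([d['k1'],0,0,0.]))[0][:,0]
E
python3 - <<'E'
from h import *
d=arm.camera('top'); e=arm.camera('scene')
a=cv2.resize(d['img'][165:315,370:500],None,fx=4,fy=4,interpolation=cv2.INTER_CUBIC); cv2.imwrite('pics/t1.png',a)
a=cv2.resize(d['img'][170:320,190:310],None,fx=4,fy=4,interpolation=cv2.INTER_CUBIC); cv2.imwrite('pics/t2.png',a)
for n,im in (('top',d),('scene',e)):
    h=cv2.cvtColor(im['img'],cv2.COLOR_BGR2HSV)
    m=cv2.inRange(h,(5,180,150),(22,255,255))
    k,l,st,ce=cv2.connectedComponentsWithStats(m); i=1+np.argmax(st[1:,4])
    c=cv2.findContours((l==i).astype(np.uint8),cv2.RETR_EXTERNAL,cv2.CHAIN_APPROX_NONE)[0][0][:,0]
    W=np.array([ray(im,p,0.183)[:2] for p in c.astype(float)])
    r=cv2.minAreaRect((W*1000).astype(np.float32)); print(n,'flap',st[i],r)
    M=cv2.boxPoints(r); print(M.round(1).tolist())
for c in ('top','scene'):
  for t in ('dark_mid','milk_mid','ivory_mid'):
    for r in arm.masks_of(t,c)[:2]:
      y,x=np.nonzero(r['mask']); print(c,t,r['confidence'],x.mean(),y.mean(),x.size)
E
```

```text
Traceback (most recent call last):
ValueError: attempt to get argmax of an empty sequence
```

View pics/t1.png

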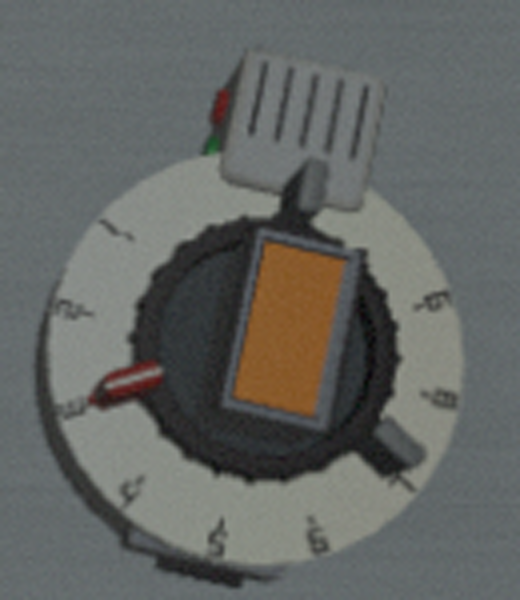

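View pics/t2.png

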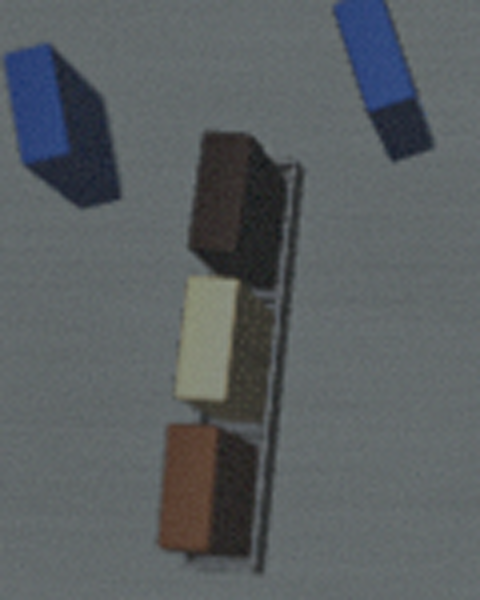

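The crops confirm it. Red tab at number 3 (crop 130,383). The dark block is the top one in the row (crop 218,190), and the blue ones stand loose outside the stand. Next: yaw and centres.

Run:
```python
from h import *
d=arm.camera('top'); e=arm.camera('scene')
def rect(im,lo,hi,box,z,tag):
    x0,y0,x1,y1=box; h=cv2.cvtColor(im['img'],cv2.COLOR_BGR2HSV)
    m=cv2.inRange(h,lo,hi); mm=np.zeros_like(m); mm[y0:y1,x0:x1]=m[y0:y1,x0:x1]
    k,l,st,ce=cv2.connectedComponentsWithStats(mm); i=1+np.argmax(st[1:,4])
    c=cv2.findContours((l==i).astype(np.uint8),cv2.RETR_EXTERNAL,cv2.CHAIN_APPROX_NONE)[0]
    c=max(c,key=len)[:,0]
    W=np.array([ray(im,p,z)[:2] for p in c.astype(float)])
    print(tag,st[i][4],cv2.minAreaRect((W*1000).astype(np.float32)))
rect(d,(8,150,120),(22,255,255),(415,215,470,280),.183,'flap top')
rect(e,(5,150,120),(22,255,255),(180,150,245,205),.183,'flap scene')
rect(d,(15,30,110),(40,140,255),(230,235,252,275),.124,'ivory top')
for p in ((240,205),(250,205),(243,255),(237,292)): print(p, cv2.cvtColor(d['img'],cv2.COLOR_BGR2HSV)[p[1],p[0]])
# stand rail (right edge) at z=.03 from crop t2 px
for u,v in ((300,163),(260,573)): print('rail',ray(d,(190+u/4,170+v/4),.03))
# block top corners at .124 from crop
C={'dark':[(203,132),(252,134),(240,250),(190,248)],'ivory':[(190,277),(240,279),(228,402),(177,399)],'milk':[(168,424),(218,427),(210,552),(158,547)]}
for k,v in C.items():
    W=np.array([ray(d,(190+u/4-.375,170+w/4-.375),.124)[:2] for u,w in v]); r=cv2.minAreaRect((W*1000).astype(np.float32)); print(k,W.mean(0),r)
W=np.array([ray(d,(370+u/4-.375,165+w/4-.375),.185)[:2] for u,w in [(258,232),(358,252),(323,430),(222,406)]]); print('rim',W.mean(0),cv2.minAreaRect((W*1000).astype(np.float32)))
print(arm.read_state()['joint_pos'],arm.read_state()['time'])
```

```text
flap top 761 ((549.0156860351562, -213.44932556152344), (40.46061325073242, 82.790283203125), 75.99454498291016)
flap scene 757 ((548.1233520507812, -213.3655548095703), (41.81770324707031, 84.59210968017578), 76.46543884277344)
ivory top 245 ((542.3971557617188, 219.53048706054688), (22.270538330078125, 68.13983917236328), 85.9635238647461)
(240, 205) [105  15  70]
(250, 205) [10 29 52]
(243, 255) [ 35  32 137]
(237, 292) [ 13 106  89]
rail [0.6640203  0.18174039 0.03      ]
rail [0.41451239 0.19857079 0.03      ]
dark [0.62573351 0.21084333] ((625.6939086914062, 210.90200805664062), (28.37227439880371, 67.59510803222656), 86.3091049194336)
ivory [0.54155222 0.21461849] ((541.6487426757812, 214.68580627441406), (28.57571792602539, 69.1276626586914), 86.43699645996094)
milk [0.45959959 0.22289116] ((459.3758850097656, 222.67544555664062), (28.881423950195312, 68.41703033447266), 87.45549774169922)
rim [ 0.54807454 -0.21397562] ((548.5426025390625, -214.07943725585938), (53.20224380493164, 95.7257080078125), 76.40093231201172)
[-1.13795831e+00  2.38201668e-01 -1.35081800e-02  1.31916397e+00
  1.98594633e-05  1.57081942e+00] 1.55
```

Emit:
servo_tool(
  targets=[
    [0,0,0,0.03,0.15],
    [0,0.03,0.04,0.03,0.15],
  ],
  grip_force=20,
)

```text
time: 1.8
ee_pos: [0.249, -0.4366, 0.2688]
eef_rot: [-0.002, 0.933, 0.36, -0.001]
wrist_force: [0.7, 0.5, 0.4]
opening: 0.609
```

```bash
cat >> h.py <<'E'
def st():
    s=arm.read_state(); q=s['eef_rot']; M=R.from_quat([q[1],q[2],q[3],q[0]]).as_matrix()
    print('t',round(s['time'],2),'p',np.round(s['ee_pos'],4),'jaw',round(float(np.degrees(np.arctan2(M[1,1],M[0,1]))),1),'tilt',np.round(M[:2,2],3),'F',np.round(s['wrist_force'],1),'op',round(s['opening'],3),'j',np.round(s['joint_pos'],2))
    return s
E
python3 -c "
from h import *
st()"
```

```text
t 1.8 p [ 0.249  -0.4366  0.2688] jaw -47.8 tilt [-0.003  0.004] F [0.7 0.5 0.4] op 0.609 j [-1.05  0.19  0.07  1.46 -0.    1.35]
```

Emit:
servo_tool(
  targets=[
    [0,0.035,0.038,0,0.14],
    [0,0.035,0.038,0,0.14],
    [0,0.035,0.038,0,0.14],
    [0,0.035,0.038,0,0.14],
    [0,0.035,0.038,0,0.14],
    [0,0.035,0.038,0,0.14],
    [0,0.035,0.038,0,0.14],
    [0,0.031,0.039,0,0.137],
    [0,0,0,0,0],
  ],
)

```text
time: 2.92
ee_pos: [0.5346, -0.1199, 0.2716]
eef_rot: [0.002, 0.584, 0.812, 0.001]
wrist_force: [-0.6, -0.2, -0.2]
opening: 0.5
```

```bash
python3 -c "
from h import *
st(); cv2.imwrite('pics/w1.png',arm.camera('wrist')['img'])"
```

```text
t 2.92 p [ 0.5346 -0.1199  0.2716] jaw 18.5 tilt [ 0.003 -0.001] F [-0.6 -0.2 -0.2] op 0.5 j [-0.22  0.26  0.18  1.48 -0.    1.03]
```

View pics/w1.png

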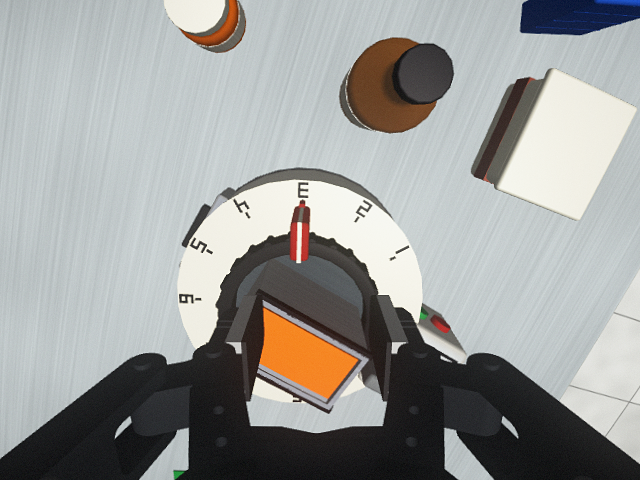

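The wrist image shows the red tab at "3" (300,230), nearly centred between the fingers. I'll correct the small offset and descend to just above the tab.

Emit:
servo_tool(
  targets=[
    [0,-0.009,-0.012,-0.03,-0.04],
    [0,0,0,-0.03,0],
    [0,0,0,-0.03,0],
    [0,0,0,0,0],
  ],
)

```text
time: 3.48
ee_pos: [0.5221, -0.1366, 0.1805]
eef_rot: [0.002, 0.605, 0.796, -0.0]
wrist_force: [0.3, -0.9, 0.7]
opening: 0.5
```

```bash
python3 -c "
from h import *
st(); d=arm.camera('wrist');cv2.imwrite('pics/w2.png',d['img'])
print(arm.spot_point('tab_red','wrist')[:2])"
```

```text
t 3.48 p [ 0.5221 -0.1366  0.1805] jaw 15.6 tilt [ 0.004 -0.003] F [ 0.3 -0.9  0.7] op 0.5 j [-0.25  0.27 -0.04  1.25 -0.    1.04]
[{'location': [0.522, -0.1335, 0.133], 'confidence': 0.87}]
```

View pics/w2.png

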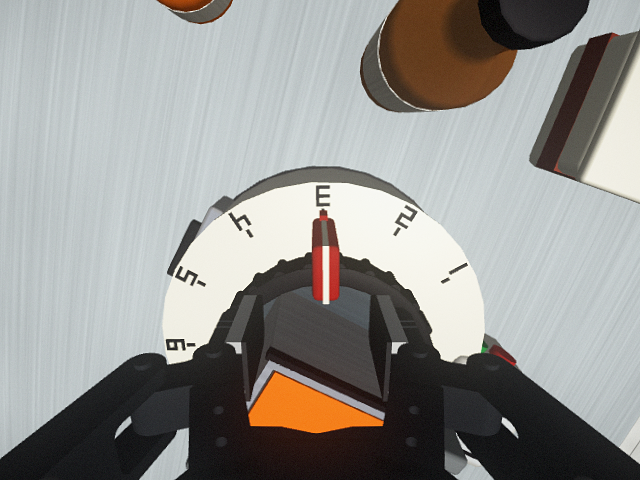

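Tab centred between the jaws at (323,270). Descending round it.

Emit:
servo_tool(
  targets=[
    [0,0.003,0.007,-0.022,0],
    [0,0,0,-0.021,0],
    [0.4,0,0,0,0],
    [0.4,0,0,0,0],
  ],
)

```text
time: 4.08
ee_pos: [0.5304, -0.1317, 0.1462]
eef_rot: [0.009, 0.606, 0.796, 0.003]
wrist_force: [0.4, -0.4, 0.1]
opening: 0.3
```

```bash
python3 -c "
from h import *
st(); d=arm.camera('wrist');cv2.imwrite('pics/w3.png',d['img'])"
```

```text
t 4.08 p [ 0.5304 -0.1317  0.1462] jaw 15.5 tilt [ 0.018 -0.007] F [ 0.4 -0.4  0.1] op 0.3 j [-0.24  0.29 -0.11  1.15 -0.    1.06]
```

View pics/w3.png

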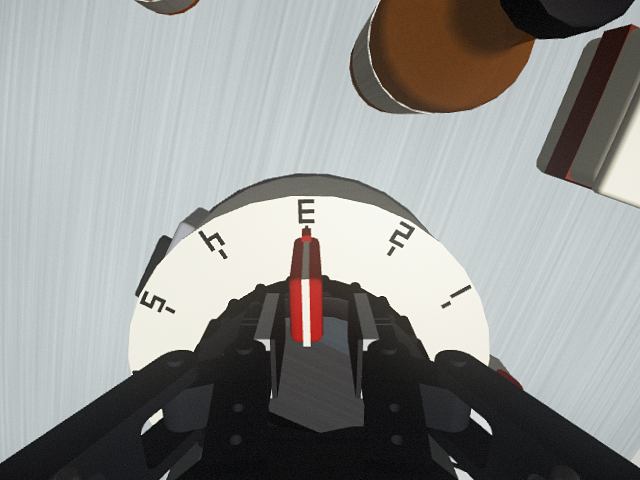

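```bash
cat >> h.py <<'E'
AX=np.array([.549,-.2135])
def arc(phi0,phi1,n,r=.086,tz=.137):
    s=st(); p=np.array(s['ee_pos']); 
    q=s['eef_rot']; M=R.from_quat([q[1],q[2],q[3],q[0]]).as_matrix(); jaw=np.degrees(np.arctan2(M[1,1],M[0,1]))
    v=p[:2]-AX; print('phi',np.degrees(np.arctan2(v[1],v[0]))%360,'r',np.linalg.norm(v))
    ph=np.linspace(phi0,phi1,n+1)[1:]; prev=p[:2]
    for f in ph:
        t=AX+r*np.array([np.cos(np.radians(f)),np.sin(np.radians(f))]); print(f.round(0),(t-prev).round(4).tolist()); prev=t
    print('jaw',jaw,'total twist to end',np.radians(phi1-90-jaw),'dz',tz-p[2])
E
python3 -c "
from h import *
arc(106,136,5)"
```

```text
t 4.12 p [ 0.5304 -0.1317  0.1462] jaw 15.5 tilt [ 0.018 -0.007] F [-0.2 -0.3  0.7] op 0.304 j [-0.24  0.29 -0.11  1.15 -0.    1.06]
phi 102.81993298130865 r 0.0839197643626833
112.0 [-0.0136, -0.0021]
118.0 [-0.0082, -0.0038]
124.0 [-0.0077, -0.0046]
130.0 [-0.0072, -0.0054]
136.0 [-0.0066, -0.0061]
jaw 15.46668920321409 total twist to end 0.5329068049386474 dz -0.009162532065552953
```

Emit:
servo_tool(
  targets=[
    [0.4,0,0,-0.009,0],
    [0.4,-0.0136,-0.002,0,0.1],
    [0.4,-0.008,-0.004,0,0.108],
    [0.4,-0.008,-0.0045,0,0.108],
    [0.4,-0.007,-0.0055,0,0.108],
    [0.4,-0.0065,-0.006,0,0.108],
  ],
)

```text
time: 4.88
ee_pos: [0.4889, -0.1537, 0.138]
eef_rot: [0.01, 0.367, 0.93, 0.007]
wrist_force: [-0.3, 0.5, -1.1]
opening: 0.305
```

```bash
python3 -c "
from h import *
arc(136,166,5); d=arm.camera('wrist');cv2.imwrite('pics/w4.png',d['img'])"
```

```text
t 4.88 p [ 0.4889 -0.1537  0.138 ] jaw 47.0 tilt [0.024 0.006] F [-0.3  0.5 -1.1] op 0.305 j [-0.31  0.24 -0.21  1.11  0.01  0.44]
phi 135.1705013654849 r 0.08480019582409577
142.0 [-0.0076, -0.0068]
148.0 [-0.0052, -0.0074]
154.0 [-0.0044, -0.0079]
160.0 [-0.0035, -0.0083]
166.0 [-0.0026, -0.0086]
jaw 46.95697814124828 total twist to end 0.506896356163901 dz -0.000981088837089833
```

View pics/w4.png

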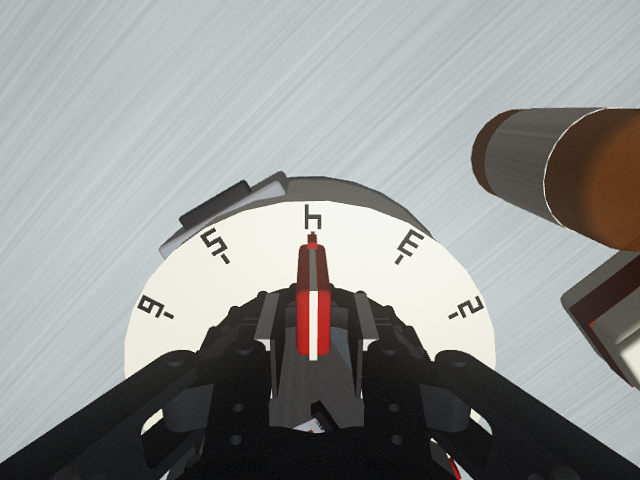

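The tab has clicked into 4 (313,217). Carrying on to 7 in the same way.

Emit:
servo_tool(
  targets=[
    [0.4,-0.0075,-0.0068,0,0.107],
    [0.4,-0.005,-0.0075,0,0.107],
    [0.4,-0.0045,-0.008,0,0.107],
    [0.4,-0.0035,-0.0083,0,0.105],
    [0.4,-0.0025,-0.0086,0,0.105],
  ],
)

```text
time: 5.55
ee_pos: [0.4662, -0.1932, 0.1381]
eef_rot: [0.009, 0.104, 0.995, 0.011]
wrist_force: [-0.3, -0.2, -0.6]
opening: 0.301
```

```bash
python3 -c "
from h import *
arc(166,226,10)"
```

```text
t 5.55 p [ 0.4662 -0.1932  0.1381] jaw 78.1 tilt [0.019 0.02 ] F [-0.3 -0.2 -0.6] op 0.301 j [-0.41  0.23 -0.21  1.12  0.03 -0.2 ]
phi 166.22209398321127 r 0.08524752843808046
172.0 [-0.0024, -0.0083]
178.0 [-0.0008, -0.009]
184.0 [0.0002, -0.009]
190.0 [0.0011, -0.0089]
196.0 [0.002, -0.0088]
202.0 [0.0029, -0.0085]
208.0 [0.0038, -0.0082]
214.0 [0.0046, -0.0077]
220.0 [0.0054, -0.0072]
226.0 [0.0061, -0.0066]
jaw 78.12177971544935 total twist to end 1.0101655091599782 dz -0.0011160529603447267
```

Emit:
servo_tool(
  targets=[
    [0.4,-0.0024,-0.0083,0,0.101],
    [0.4,-0.0008,-0.009,0,0.101],
    [0.4,0,-0.009,0,0.101],
    [0.4,0.001,-0.009,0,0.101],
    [0.4,0.002,-0.0088,0,0.101],
    [0.4,0.003,-0.0085,0,0.101],
    [0.4,0.004,-0.008,0,0.101],
    [0.4,0.0046,-0.0077,0,0.101],
    [0.4,0.0054,-0.0072,0,0.101],
  ],
)

```text
time: 6.68
ee_pos: [0.4839, -0.2684, 0.1376]
eef_rot: [0.003, -0.35, 0.937, 0.016]
wrist_force: [-0.1, 0.2, -0.7]
opening: 0.298
```

```bash
python3 -c "
from h import *
arc(220,228,1); d=arm.camera('wrist');cv2.imwrite('pics/w5.png',d['img'])"
```

```text
t 6.67 p [ 0.4839 -0.2684  0.1376] jaw 131.0 tilt [-0.006  0.032] F [-0.1  0.2 -0.7] op 0.298 j [-0.52  0.34 -0.06  1.19  0.02 -1.24]
phi 220.14302849454685 r 0.08515995616661505
228.0 [0.0076, -0.009]
jaw 130.95562248850013 total twist to end 0.12294758132911753 dz -0.0005715220730178605
```

View pics/w5.png

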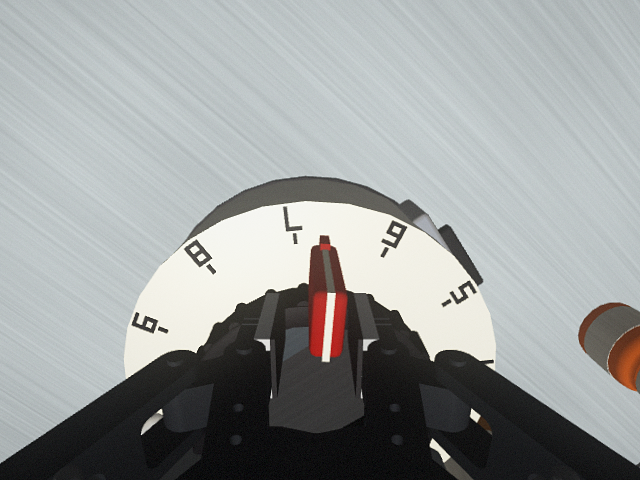

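The pointer (324,240) is just short of the 7 tick (295,238). One more small step, then let it settle.

Emit:
servo_tool(
  targets=[
    [0.4,0.0065,-0.0075,0,0.11],
    [0.4,0,0,0,0],
    [0.4,0,0,0,0],
  ],
)

```text
time: 7.1
ee_pos: [0.4913, -0.2764, 0.1371]
eef_rot: [0.002, -0.399, 0.917, 0.016]
wrist_force: [0.0, 0.2, 0.2]
opening: 0.302
```

```bash
python3 -c "
from h import *
arc(226,228,1); d=arm.camera('wrist');cv2.imwrite('pics/w6.png',d['img'])"
```

```text
t 7.1 p [ 0.4913 -0.2764  0.1371] jaw 137.1 tilt [-0.01   0.031] F [0.  0.2 0.2] op 0.302 j [-0.53  0.36 -0.04  1.2   0.02 -1.35]
phi 227.478927959164 r 0.08530661047650705
228.0 [0.0001, -0.001]
jaw 137.07817234214454 total twist to end 0.016088927765525538 dz -5.656526958866537e-05
```

View pics/w6.png

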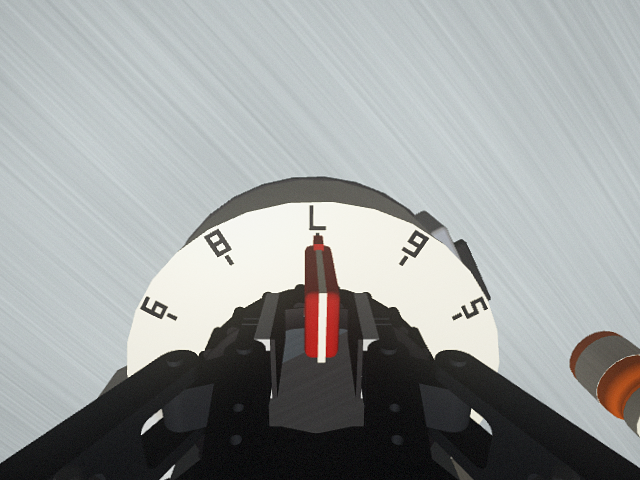

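Red tab at 7 (318,225), free between the jaws with no force. Now I'll rise straight up, cross above the bottle's height, and go over to the dark block.

Emit:
servo_tool(
  targets=[
    [0.1,0,0,0.02,0],
    [-0.3,0,0,0.05,0],
    [-0.3,0,0,0.05,0],
    [-0.3,0.005,0.02,0.03,-0.05],
    [-0.3,0.0135,0.045,0,-0.09],
    [-0.3,0.0135,0.045,0,-0.09],
    [-0.3,0.0135,0.045,0,-0.09],
    [-0.3,0.0135,0.045,0,-0.09],
    [-0.3,0.0135,0.045,0,-0.09],
    [-0.3,0.0135,0.045,0,-0.09],
    [-0.3,0.0135,0.045,0,-0.09],
    [-0.3,0.0135,0.045,0,-0.09],
    [-0.3,0.0135,0.045,0,-0.09],
  ],
)

```text
time: 8.78
ee_pos: [0.6147, 0.1626, 0.2936]
eef_rot: [0.01, 0.051, 0.999, 0.014]
wrist_force: [0.6, -1.3, -0.1]
opening: 0.649
```

```bash
python3 -c "
from h import *
st(); d=arm.camera('wrist');cv2.imwrite('pics/w7.png',d['img'])
print(arm.spot_point('tab_red','top')[:2]); print(arm.spot_point('tab_red','scene')[:2])"
```

```text
t 8.78 p [0.6147 0.1626 0.2936] jaw 84.2 tilt [0.022 0.027] F [ 0.6 -1.3 -0.1] op 0.649 j [0.25 0.41 0.45 1.58 0.02 0.35]
[{'location': [0.5266, -0.1371, 0.133], 'confidence': 0.92}]
[{'location': [0.526, -0.1363, 0.1356], 'confidence': 0.96}]
```

View pics/w7.png

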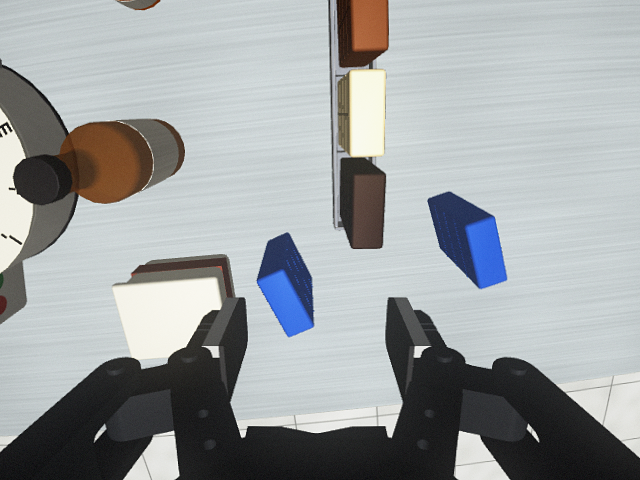

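Run:
```python
from h import *
d=arm.camera('top'); e=arm.camera('scene'); 
for c in ('top','scene'):
    for r in arm.spot_point('tab_red',c)[:2]:
        v=np.array(r['location'])[:2]-AX; print(c,r,np.degrees(np.arctan2(v[1],v[0]))%360+13.8)
print(arm.spot_point('dark_mid','wrist'))
a=cv2.resize(d['img'][165:315,370:500],None,fx=4,fy=4,interpolation=cv2.INTER_CUBIC); cv2.imwrite('pics/t3.png',a)
w=arm.camera('wrist')
W=np.array([ray(w,p,.124)[:2] for p in [(354,171),(385,172),(382,247),(350,247)]]);print(W.round(4).tolist(),W.mean(0))
```

```text
top {'location': [0.492, -0.2784, 0.1329], 'confidence': 0.84} 242.50799477125614
scene {'location': [0.4883, -0.2782, 0.1363], 'confidence': 0.8} 240.62699709647782
[{'location': [0.6256, 0.2101, 0.0628], 'confidence': 0.94}, {'location': [0.7097, 0.1322, 0.0621], 'confidence': 0.84}, {'location': [0.4601, 0.23, 0.0599], 'confidence': 0.67}, {'location': [0.6811, 0.3244, 0.0591], 'confidence': 0.66}]
[[0.5889, 0.2008], [0.5923, 0.2273], [0.6601, 0.2217], [0.657, 0.1926]] [0.62458117 0.21061286]
```

View pics/t3.png

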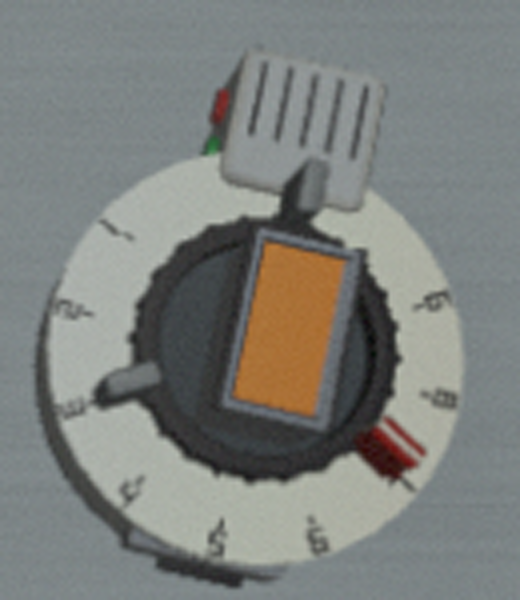

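The red tab is on 7 (crop 395,445), about 241° in the machine frame against the wanted 240°. The dark block is at (0.625, 0.2105), its stand cell next to ivory. The blue look-alikes are at wrist (285,285) and (467,240). Moving over it.

Emit:
servo_tool(
  targets=[
    [-0.3,0.0053,0.024,0,0.01],
    [-0.3,0.005,0.024,0,0.01],
    [-0.3,0,0,-0.04,0],
    [-0.3,0,0,-0.05,0],
    [-0.3,0,0,-0.045,0],
    [-0.3,0,0,0,0],
  ],
)

```text
time: 9.98
ee_pos: [0.6266, 0.2114, 0.1572]
eef_rot: [0.012, 0.04, 0.999, 0.016]
wrist_force: [0.4, -0.3, 0.2]
opening: 0.648
```

Run:
```python
from h import *
st(); d=arm.camera('wrist');cv2.imwrite('pics/w8.png',d['img'])
```

```text
t 9.97 p [0.6266 0.2114 0.1572] jaw 85.5 tilt [0.026 0.03 ] F [ 0.4 -0.3  0.2] op 0.648 j [0.32 0.47 0.19 1.26 0.02 0.39]
```

View pics/w8.png

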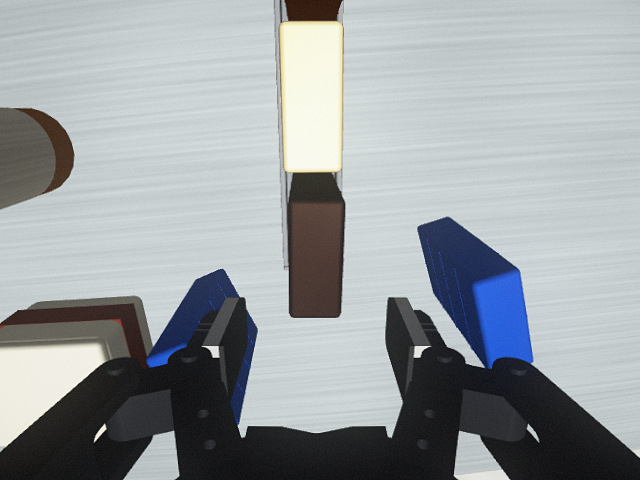

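The dark block (316,260) is centred between the jaws, with ivory behind it and untouched. Descend and grip.

Emit:
servo_tool(
  targets=[
    [-0.3,0,0,-0.03,0],
    [-0.3,0,0,-0.028,0],
    [-0.3,0,0,0,0],
  ],
  grip_force=40,
)

```text
time: 10.4
ee_pos: [0.6331, 0.2141, 0.1094]
eef_rot: [0.02, 0.04, 0.999, 0.018]
wrist_force: [-0.3, 0.1, -0.2]
opening: 0.649
```

Run:
```python
from h import *
st()
```

```text
t 10.4 p [0.6331 0.2141 0.1094] jaw 85.5 tilt [0.041 0.035] F [-0.3  0.1 -0.2] op 0.649 j [0.32 0.49 0.1  1.14 0.02 0.4 ]
```

Stopping after a fast descent leaves a tilt of about 0.05 rad, with no contact force. I'll test whether an upward stop reverses it, before gripping.

Emit:
servo_tool(
  targets=[
    [-0.3,0,0,0.03,0],
    [-0.3,0,0,0.03,0],
    [-0.3,0,0,0,0],
  ],
)

```text
time: 10.78
ee_pos: [0.6365, 0.2155, 0.1803]
eef_rot: [0.025, 0.04, 0.999, 0.02]
wrist_force: [0.7, 0.3, -0.3]
opening: 0.649
```

Run:
```python
from h import *
st()
```

```text
t 10.78 p [0.6365 0.2155 0.1803] jaw 85.5 tilt [0.051 0.039] F [ 0.7  0.3 -0.3] op 0.649 j [0.32 0.46 0.23 1.29 0.02 0.4 ]
```

Emit:
servo_tool(
  targets=[
    [-0.3,0,0,0,0],
    [-0.3,0,0,0,0],
    [-0.3,0,0,0,0],
    [-0.3,0,0,0,0],
  ],
)

```text
time: 11.28
ee_pos: [0.6368, 0.2156, 0.1815]
eef_rot: [0.025, 0.04, 0.999, 0.021]
wrist_force: [0.3, -0.2, -0.8]
opening: 0.65
```

Run:
```python
from h import *
s=st(); print(s['joint_pos'])
```

```text
t 11.28 p [0.6368 0.2156 0.1815] jaw 85.5 tilt [0.052 0.039] F [ 0.3 -0.2 -0.8] op 0.65 j [0.32 0.45 0.24 1.29 0.02 0.4 ]
[0.31628638 0.45480975 0.23539863 1.28987358 0.0209598  0.39624903]
```

Emit:
servo_tool(
  targets=[
    [-0.3,0.001,0,0,0],
  ],
)

```text
time: 11.4
ee_pos: [0.6376, 0.2156, 0.1811]
eef_rot: [0.025, 0.04, 0.999, 0.02]
wrist_force: [0.7, -0.1, 0.0]
opening: 0.649
```

Run:
```python
from h import *
s=st(); print(s['joint_pos'])
```

```text
t 11.4 p [0.6376 0.2156 0.1811] jaw 85.5 tilt [0.051 0.039] F [ 0.7 -0.1  0. ] op 0.649 j [0.32 0.46 0.24 1.29 0.02 0.4 ]
[0.31580599 0.45694388 0.23781624 1.29104828 0.02100706 0.39575176]
```

Emit:
servo_tool(
  targets=[
    [-0.3,-0.03,-0.01,0.0,0],
    [-0.3,0,0,0,0],
    [-0.3,0,0,0,0],
  ],
)

```text
time: 11.78
ee_pos: [0.6074, 0.2054, 0.1801]
eef_rot: [0.024, 0.04, 0.999, 0.02]
wrist_force: [1.3, -0.1, 0.6]
opening: 0.65
```

```bash
python3 -c "
from h import *
s=st()"
```

```text
t 11.78 p [0.6074 0.2054 0.1801] jaw 85.5 tilt [0.05  0.038] F [ 1.3 -0.1  0.6] op 0.65 j [0.32 0.4  0.15 1.26 0.02 0.4 ]
```

Emit:
servo_tool(
  targets=[
    [-0.3,0.03,0.01,0.0,0],
    [-0.3,0,0,0,0],
    [-0.3,0,0,0,0],
  ],
)

```text
time: 12.15
ee_pos: [0.6391, 0.216, 0.1797]
eef_rot: [0.024, 0.04, 0.999, 0.02]
wrist_force: [-0.7, -0.5, -0.2]
opening: 0.648
```

```bash
python3 -c "
from h import *
s=st()"
```

```text
t 12.15 p [0.6391 0.216  0.1797] jaw 85.5 tilt [0.05  0.039] F [-0.7 -0.5 -0.2] op 0.648 j [0.32 0.46 0.24 1.29 0.02 0.4 ]
```

Emit:
servo_tool(
  targets=[
    [-0.3,0,0,0.05,0],
    [-0.3,0,0,0,0],
    [-0.3,0,0,0,0],
  ],
)

```text
time: 12.52
ee_pos: [0.6377, 0.2155, 0.2297]
eef_rot: [0.023, 0.04, 0.999, 0.02]
wrist_force: [-0.5, 0.1, -0.3]
opening: 0.652
```

```bash
python3 -c "
from h import *
s=st()"
```

```text
t 12.53 p [0.6377 0.2155 0.2297] jaw 85.5 tilt [0.048 0.038] F [-0.5  0.1 -0.3] op 0.652 j [0.32 0.45 0.35 1.41 0.02 0.4 ]
```

Emit:
servo_tool(
  targets=[
    [-0.3,0,0,-0.05,0],
    [-0.3,0,0,0,0],
    [-0.3,0,0,0,0],
  ],
)

```text
time: 12.9
ee_pos: [0.6373, 0.2154, 0.1798]
eef_rot: [0.023, 0.04, 0.999, 0.02]
wrist_force: [0.3, 0.1, 0.7]
opening: 0.65
```

```bash
python3 -c "
from h import *
s=st()"
```

```text
t 12.9 p [0.6373 0.2154 0.1798] jaw 85.5 tilt [0.048 0.038] F [0.3 0.1 0.7] op 0.65 j [0.32 0.46 0.24 1.29 0.02 0.4 ]
```

Emit:
servo_tool(
  targets=[
    [-0.3,-0.012,-0.005,-0.025,0],
    [-0.3,0,0,0,0],
    [-0.3,0,0,-0.02,0],
    [-0.3,0,0,0,0],
  ],
)

```text
time: 13.4
ee_pos: [0.6299, 0.212, 0.1423]
eef_rot: [0.028, 0.04, 0.999, 0.022]
wrist_force: [0.3, 0.4, 0.5]
opening: 0.647
```

```bash
python3 -c "
from h import *
s=st();print(s['effort'])"
```

```text
t 13.4 p [0.6299 0.212  0.1423] jaw 85.5 tilt [0.058 0.041] F [0.3 0.4 0.5] op 0.647 j [0.31 0.45 0.13 1.18 0.02 0.39]
[-1.58303994e-02 -6.94115281e+01  3.38579857e+01 -1.36308488e+00
  7.89394439e-02 -5.82101948e-04]
```

Emit:
servo_tool(
  targets=[
    [-0.3,0,0,-0.018,0],
    [-0.3,0,0,0,0],
  ],
)

```text
time: 13.65
ee_pos: [0.6327, 0.2129, 0.1287]
eef_rot: [0.031, 0.04, 0.998, 0.023]
wrist_force: [-0.4, 0.1, 0.2]
opening: 0.648
```

```bash
python3 -c "
from h import *
s=st();print(s['effort'])"
```

```text
t 13.65 p [0.6327 0.2129 0.1287] jaw 85.5 tilt [0.064 0.043] F [-0.4  0.1  0.2] op 0.648 j [0.31 0.46 0.1  1.14 0.02 0.39]
[-6.07302369e-03 -6.96906137e+01  3.38407195e+01 -1.40115224e+00
  8.02498567e-02 -1.45824542e-04]
```

Emit:
servo_tool(
  targets=[
    [-0.3,0,0,0,0],
    [-0.3,0,0,0,0],
  ],
)

```text
time: 13.9
ee_pos: [0.6345, 0.2135, 0.132]
eef_rot: [0.033, 0.04, 0.998, 0.024]
wrist_force: [0.6, 0.4, 0.2]
opening: 0.652
```

```bash
python3 -c "
from h import *
s=st();print(s['joint_velocities'].round(3))"
```

```text
t 13.9 p [0.6345 0.2135 0.132 ] jaw 85.6 tilt [0.068 0.044] F [0.6 0.4 0.2] op 0.652 j [0.31 0.46 0.11 1.14 0.02 0.39]
[-0.    -0.007  0.018  0.009  0.001  0.   ]
```

Emit:
servo_tool(
  targets=[
    [-0.3,0,0,0.02,0],
    [-0.3,0,0,0.02,0],
    [-0.3,0,0,0.02,0],
  ],
)

```text
time: 14.28
ee_pos: [0.6341, 0.2135, 0.1942]
eef_rot: [0.033, 0.04, 0.998, 0.023]
wrist_force: [-0.0, -0.0, -0.1]
opening: 0.648
```

```bash
python3 -c "
from h import *
s=st();print(s['joint_velocities'].round(3))"
```

```text
t 14.28 p [0.6341 0.2135 0.1942] jaw 85.6 tilt [0.067 0.044] F [-0.  -0.  -0.1] op 0.648 j [0.31 0.43 0.23 1.29 0.02 0.39]
[ 0.001 -0.054  0.35   0.397  0.001  0.   ]
```

Emit:
servo_tool(
  targets=[
    [-0.3,0,0,0,0],
    [-0.3,0,0,0,0],
  ],
)

```text
time: 14.52
ee_pos: [0.6351, 0.2137, 0.1959]
eef_rot: [0.034, 0.04, 0.998, 0.024]
wrist_force: [0.3, 0.1, -0.2]
opening: 0.652
```

```bash
python3 -c "
from h import *
s=st();print(s['joint_velocities'].round(3))"
```

```text
t 14.53 p [0.6351 0.2137 0.1959] jaw 85.6 tilt [0.07  0.045] F [ 0.3  0.1 -0.2] op 0.652 j [0.31 0.43 0.23 1.29 0.02 0.39]
[ 0.001 -0.005  0.011  0.005  0.     0.001]
```

Holding drifts slowly, always tipping the tool radially outward, and the tilt stays fixed in the tool frame. So I'll turn the hand about 166°, so that the same drift cancels the tilt, and turn back before gripping.

Emit:
servo_tool(
  targets=[
    [-0.3,0,0,0,0.183],
    [-0.3,0,0,0,0.183],
    [-0.3,0,0,0,0.183],
    [-0.3,0,0,0,0.183],
    [-0.3,0,0,0,0.183],
    [-0.3,0,0,0,0.183],
    [-0.3,0,0,0,0.183],
    [-0.3,0,0,0,0.183],
    [-0.3,0,0,0,0.183],
    [-0.3,0,0,0,0.183],
    [-0.3,0,0,0,0.183],
    [-0.3,0,0,0,0.183],
    [-0.3,0,0,0,0.183],
    [-0.3,0,0,0,0.183],
    [-0.3,0,0,0,0.183],
    [-0.3,0,0,0,0.15],
  ],
)

```text
time: 16.52
ee_pos: [0.6289, 0.2113, 0.1778]
eef_rot: [0.03, 0.991, -0.126, -0.036]
wrist_force: [-1.0, 0.5, -0.4]
opening: 0.647
```

```bash
python3 -c "
from h import *
s=st();print(s['joint_velocities'].round(3))"
```

```text
t 16.52 p [0.6289 0.2113 0.1778] jaw -104.3 tilt [-0.078 -0.05 ] F [-1.   0.5 -0.4] op 0.647 j [ 0.33  0.57  0.42  1.51 -0.02 -2.55]
[ 0.054 -0.009 -0.04  -0.034 -0.106 -1.172]
```

Emit:
servo_tool(
  targets=[
    [-0.3,0,0,0,0],
    [-0.3,0,0,0,0],
    [-0.3,0,0,0,0],
  ],
)

```text
time: 16.9
ee_pos: [0.6282, 0.2112, 0.1759]
eef_rot: [0.03, 0.991, -0.129, -0.037]
wrist_force: [-0.2, -0.2, 0.8]
opening: 0.645
```

```bash
python3 -c "
from h import *
s=st();print(s['joint_velocities'].round(3))"
```

```text
t 16.9 p [0.6282 0.2112 0.1759] jaw -104.7 tilt [-0.081 -0.05 ] F [-0.2 -0.2  0.8] op 0.645 j [ 0.33  0.57  0.42  1.51 -0.02 -2.55]
[-0.001  0.002 -0.002 -0.001 -0.001  0.018]
```

Emit:
servo_tool(
  targets=[
    [-0.3,0,0,-0.02,0],
    [-0.3,0,0,0,0],
    [-0.3,0,0,-0.02,0],
    [-0.3,0,0,0,0],
  ],
)

```text
time: 17.4
ee_pos: [0.6289, 0.211, 0.137]
eef_rot: [0.03, 0.99, -0.131, -0.036]
wrist_force: [0.2, -1.1, -0.0]
opening: 0.653
```

```bash
python3 -c "
from h import *
s=st();print(s['joint_velocities'].round(3))"
```

```text
t 17.4 p [0.6289 0.211  0.137 ] jaw -105.0 tilt [-0.08  -0.049] F [ 0.2 -1.1 -0. ] op 0.653 j [ 0.33  0.58  0.34  1.42 -0.02 -2.54]
[-0.001 -0.03   0.057  0.027 -0.001  0.004]
```

Emit:
servo_tool(
  targets=[
    [-0.3,0,0,-0.018,0],
    [-0.3,0,0,0,0],
    [-0.3,0,0,-0.018,0],
    [-0.3,0,0,0,0],
    [-0.3,0,0,0,0],
  ],
)

```text
time: 18.02
ee_pos: [0.632, 0.2119, 0.1085]
eef_rot: [0.028, 0.99, -0.132, -0.032]
wrist_force: [0.6, -0.2, 1.4]
opening: 0.646
```

```bash
python3 -c "
from h import *
s=st();print(s['joint_velocities'].round(3),s['effort'].round(1))"
```

```text
t 18.02 p [0.632  0.2119 0.1085] jaw -105.1 tilt [-0.071 -0.046] F [ 0.6 -0.2  1.4] op 0.646 j [ 0.33  0.59  0.29  1.35 -0.02 -2.54]
[-0.002  0.     0.001  0.007 -0.     0.001] [ -0.  -77.9  32.8   0.9  -0.1   0. ]
```

Here the drift works in my favour: tilt is falling and there is no contact force. Continuing at low height to bleed it off.

Emit:
servo_tool(
  targets=[
    [-0.3,-0.003,0,-0.01,0],
    [-0.3,0,0,0,0],
    [-0.3,-0.002,0,-0.01,0],
    [-0.3,0,0,0,0],
    [-0.3,-0.002,0,-0.008,0],
    [-0.3,0,0,0,0],
  ],
)

```text
time: 18.77
ee_pos: [0.6248, 0.2121, 0.08]
eef_rot: [0.027, 0.99, -0.132, -0.032]
wrist_force: [-0.5, 1.1, -0.4]
opening: 0.649
```

```bash
python3 -c "
from h import *
s=st();print(s['joint_velocities'].round(3),s['effort'].round(1)); cv2.imwrite('pics/s2.png',arm.camera('scene')['img'])"
```

```text
t 18.77 p [0.6248 0.2121 0.08  ] jaw -105.1 tilt [-0.07  -0.046] F [-0.5  1.1 -0.4] op 0.649 j [ 0.34  0.59  0.21  1.27 -0.02 -2.54]
[-0.001 -0.01   0.019  0.004 -0.002  0.   ] [  0.  -78.1  32.4   0.7  -0.1   0. ]
```

View pics/s2.png

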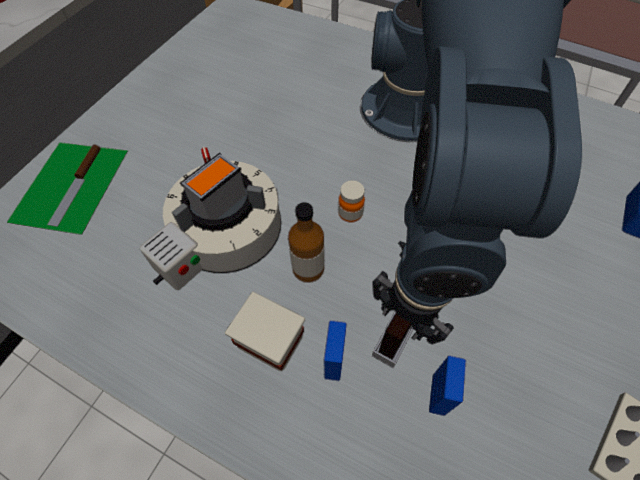

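Emit:
servo_tool(
  targets=[
    [-1,0,0,0.02,0],
    [-1,0,0,0.02,0],
    [-1,0,0,0.02,0],
    [-1,0,0,0,0],
    [-1,0,0,-0.03,0],
    [-1,0,0,-0.028,0],
    [-1,0,0,0,0],
    [-1,0,0,0,0],
  ],
)

```text
time: 19.82
ee_pos: [0.6252, 0.212, 0.0818]
eef_rot: [0.027, 0.99, -0.132, -0.031]
wrist_force: [0.8, -0.5, 0.9]
opening: 1.0
```

```bash
python3 -c "
from h import *
s=st();print(s['joint_velocities'].round(3),s['effort'].round(1))"
```

```text
t 19.82 p [0.6252 0.212  0.0818] jaw -105.1 tilt [-0.069 -0.045] F [ 0.8 -0.5  0.9] op 1.0 j [ 0.34  0.59  0.22  1.27 -0.02 -2.54]
[-0.002  0.009 -0.015 -0.006 -0.001  0.003] [ -0.  -76.7  31.8   0.9  -0.1  -0. ]
```

No further hiccup, so I'll go another way. The rows re-target from the measured pose, so gripping the upright block in its fixed stand will pull the pads parallel. Rise and turn back to the grasp yaw.

Emit:
servo_tool(
  targets=[
    [-0.6,0,0,0.03,0],
    [-0.6,0,0,0.03,0],
    [-0.6,0,0,0.03,0],
    [-0.6,0,0,0,0],
    [-0.6,0,0,0,-0.18],
    [-0.6,0,0,0,-0.18],
    [-0.6,0,0,0,-0.18],
    [-0.6,0,0,0,-0.18],
    [-0.6,0,0,0,-0.18],
    [-0.6,0,0,0,-0.18],
    [-0.6,0,0,0,-0.18],
    [-0.6,0,0,0,-0.18],
    [-0.6,0,0,0,-0.18],
    [-0.6,0,0,0,-0.18],
    [-0.6,0,0,0,-0.18],
    [-0.6,0,0,0,-0.18],
    [-0.6,0,0,0,-0.18],
    [-0.6,0,0,0,-0.18],
    [-0.6,0,0,0,-0.18],
    [-0.6,0,0,0,-0.18],
  ],
)

```text
time: 22.32
ee_pos: [0.6246, 0.2114, 0.175]
eef_rot: [0.026, 0.05, 0.998, 0.03]
wrist_force: [-0.3, -0.3, -0.4]
opening: 0.804
```

```bash
python3 -c "
from h import *
s=st();print(s['joint_velocities'].round(3),s['effort'].round(1))"
```

```text
t 22.32 p [0.6246 0.2114 0.175 ] jaw 84.4 tilt [0.055 0.057] F [-0.3 -0.3 -0.4] op 0.804 j [0.31 0.43 0.17 1.25 0.04 0.41]
[ 0.05  -0.053 -0.095 -0.106 -0.1    1.528] [ -0.5 -68.8  35.8  -0.5   0.3  -2.5]
```

Emit:
servo_tool(
  targets=[
    [-0.6,0,0,0,0],
    [-0.6,0,0,-0.012,0],
    [-0.6,0,0,-0.012,0],
    [-0.6,0,0,-0.012,0],
    [-0.6,0,0,-0.012,0],
    [-0.6,0,0,-0.012,0],
    [-0.6,0,0,-0.012,0],
    [-0.6,0,0,0,0],
    [-0.6,0,0,0,0],
  ],
)

```text
time: 23.45
ee_pos: [0.6235, 0.2111, 0.0959]
eef_rot: [0.024, 0.045, 0.998, 0.029]
wrist_force: [0.3, 0.6, 0.3]
opening: 0.804
```

```bash
python3 -c "
from h import *
s=st();print(s['joint_velocities'].round(3),s['effort'].round(1)); cv2.imwrite('pics/w9.png',arm.camera('wrist')['img'])"
```

```text
t 23.45 p [0.6235 0.2111 0.0959] jaw 85.0 tilt [0.051 0.056] F [0.3 0.6 0.3] op 0.804 j [0.31 0.47 0.03 1.07 0.04 0.4 ]
[-0.001  0.005 -0.006 -0.004  0.    -0.001] [ -0.  -69.5  33.2  -0.8   0.1  -0. ]
```

View pics/w9.png

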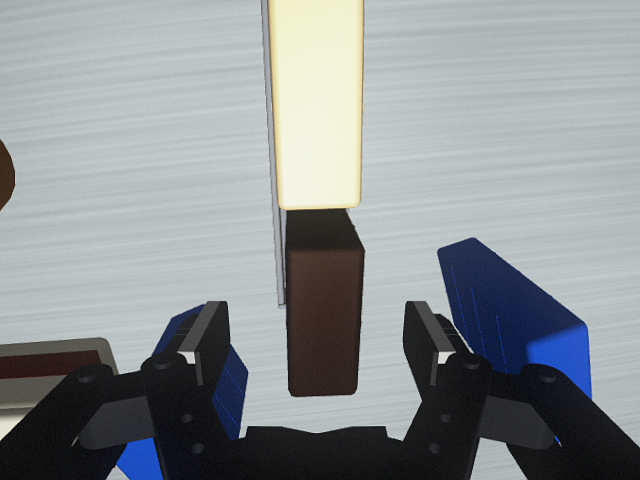

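The dark block (322,320) is between the open pads. Up 3 mm so the fingertips clear the chute rim when it is seated, then grip.

Emit:
servo_tool(
  targets=[
    [-0.6,0.001,0,0.003,0],
    [0.0,0,0,0,0],
    [0.5,0,0,0,0],
    [1,0,0,0,0],
    [1,0,0,0,0],
    [1,0,0,0,0],
    [1,0,0,0,0],
  ],
  grip_force=40,
)

```text
time: 24.38
ee_pos: [0.6254, 0.2115, 0.1009]
eef_rot: [0.026, 0.045, 0.998, 0.03]
wrist_force: [-0.8, -0.4, 0.7]
opening: 0.321
```

```bash
python3 -c "
from h import *
s=st();print(s['joint_velocities'].round(3),s['effort'].round(1),s['torque']); cv2.imwrite('pics/w10.png',arm.camera('wrist')['img'])"
```

```text
t 24.38 p [0.6254 0.2115 0.1009] jaw 85.0 tilt [0.054 0.057] F [-0.8 -0.4  0.7] op 0.321 j [0.31 0.46 0.04 1.08 0.04 0.4 ]
[ 0.002 -0.    -0.002  0.001  0.001 -0.001] [ -0.2 -69.5  33.4  -0.8   0.1  -0. ] [-0.0051037   0.05173172 -0.03453061]
```

View pics/w10.png

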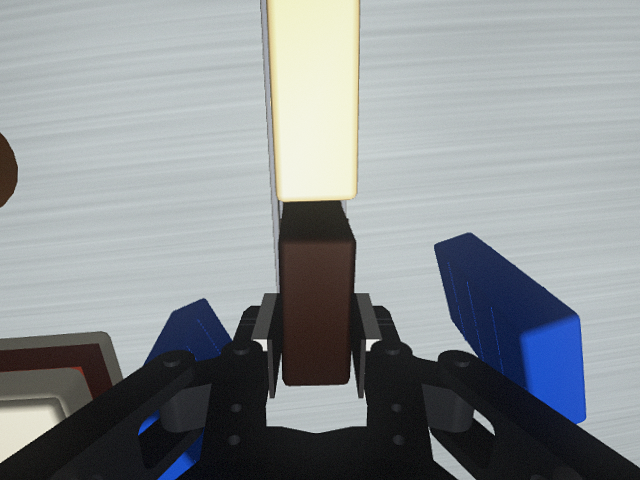

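Emit:
servo_tool(
  targets=[
    [1,0,0,0,0],
    [1,0,0,0,0],
    [1,0,0,0,0],
    [1,0,0,0,0],
  ],
  grip_force=60,
)

```text
time: 24.92
ee_pos: [0.6254, 0.2115, 0.101]
eef_rot: [0.026, 0.045, 0.998, 0.03]
wrist_force: [0.5, 1.0, 1.8]
opening: 0.304
```

```bash
python3 -c "
from h import *
s=st();print(s['torque']); cv2.imwrite('pics/w11.png',arm.camera('wrist')['img'][200:440,200:440].repeat(2,0).repeat(2,1))"
```

```text
t 24.93 p [0.6254 0.2115 0.101 ] jaw 85.0 tilt [0.054 0.057] F [0.5 1.  1.8] op 0.304 j [0.31 0.46 0.04 1.08 0.04 0.4 ]
[-0.02658022  0.11533907  0.02911951]
```

View pics/w11.png

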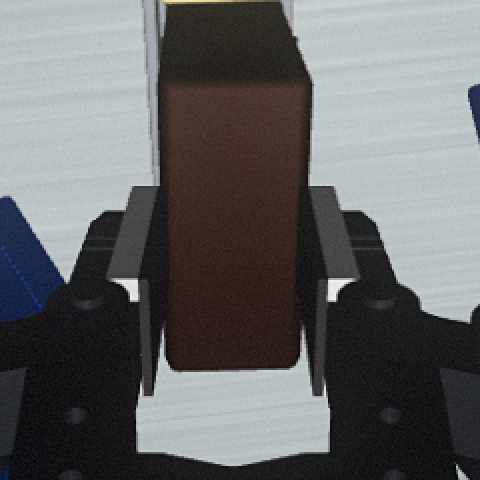

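Gripped, the opening having stopped at the block. Lifting slowly out of the cell.

Emit:
servo_tool(
  targets=[
    [1,0,0,0.01,0],
    [1,0,0,0.012,0],
    [1,0,0,0.015,0],
    [1,0,0,0.02,0],
    [1,0,0,0.025,0],
    [1,0,0,0.03,0],
    [1,0,0,0.03,0],
    [1,0,0,0.03,0],
    [1,0,0,0.03,0],
    [1,0,0,0.025,0],
    [1,0,0,0.015,0],
    [1,0,0,0,0],
    [1,0,0,0,0],
  ],
)

```text
time: 26.6
ee_pos: [0.6225, 0.2102, 0.3599]
eef_rot: [0.027, 0.045, 0.998, 0.03]
wrist_force: [0.8, -0.1, -4.3]
opening: 0.307
```

```bash
python3 -c "
from h import *
s=st();print(s['torque']); cv2.imwrite('pics/w12.png',arm.camera('wrist')['img']);cv2.imwrite('pics/s3.png',arm.camera('scene')['img'])"
```

```text
t 26.6 p [0.6225 0.2102 0.3599] jaw 85.0 tilt [0.058 0.058] F [ 0.8 -0.1 -4.3] op 0.307 j [0.31 0.44 0.66 1.72 0.04 0.4 ]
[-0.05899491  0.06057522 -0.07323441]
```

View pics/w12.png

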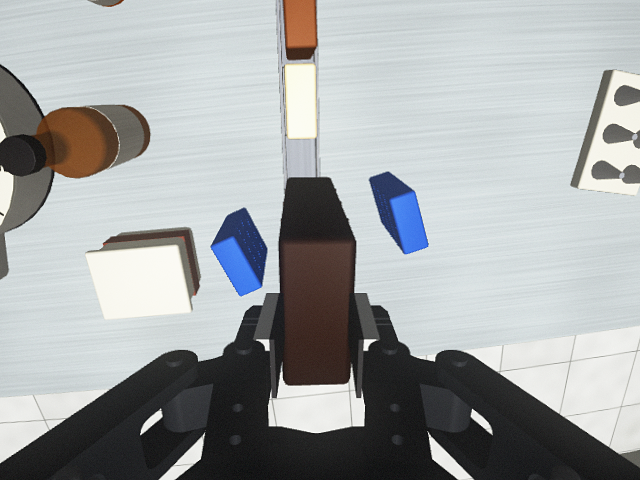

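View pics/s3.png

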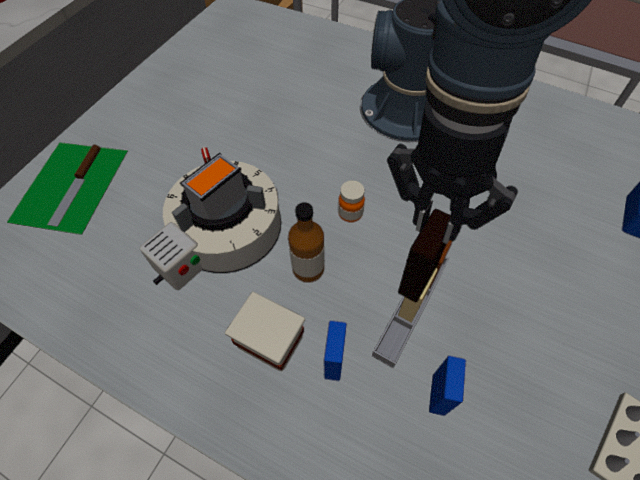

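The block hangs from the grip; the other blocks are still in the stand. Measure its actual lean with a PnP on its visible corners in the wrist image.

```bash
cat >> h.py <<'E'
def blockpose(d,px):
    # px: top near L,R ; top far L,R ; bottom far L,R   (near = image bottom)
    a,b,c=.035,.015,.06
    o=np.array([[-a,b,c],[-a,-b,c],[a,b,c],[a,-b,c],[a,b,-c],[a,-b,-c]],float)
    K=np.asarray(d['camera_matrix']);D=np.array([d['k1'],0,0,0.])
    ok,rv,tv=cv2.solvePnP(o,np.array(px,float),K,D,flags=cv2.SOLVEPNP_SQPNP)
    ok,rv,tv=cv2.solvePnP(o,np.array(px,float),K,D,rv,tv,True)
    e=cv2.projectPoints(o,rv,tv,K,D)[0][:,0]-px
    F=np.diag([1,-1,-1.]); Rw=rot(d)@F@cv2.Rodrigues(rv)[0]; tw=np.asarray(d['xyz'])+rot(d)@F@tv[:,0]
    print('err',np.abs(e).max().round(1)); print('centre',tw.round(4)); print('x',Rw[:,0].round(3),'y',Rw[:,1].round(3),'z',Rw[:,2].round(3))
    print('top',(tw+Rw[:,2]*.06).round(4),'bottom',(tw-Rw[:,2]*.06).round(4)); return Rw,tw
E
python3 - <<'E'
from h import *
d=arm.camera('wrist'); im=d['img']
cv2.imwrite('pics/w13.png',cv2.resize(cv2.convertScaleAbs(im[165:400,260:375],alpha=2.5),None,fx=4*.6,fy=4*.6,interpolation=cv2.INTER_CUBIC))
blockpose(d,[(286,384),(349,384),(280,240),(355,240),(287,178),(331,178)])
E
```

```text
err 1.6
centre [0.6269 0.2114 0.3162]
x [-0.996  0.088  0.008] y [-0.088 -0.996 -0.019] z [ 0.006 -0.019  1.   ]
top [0.6272 0.2102 0.3762] bottom [0.6265 0.2125 0.2562]
```

View pics/w13.png

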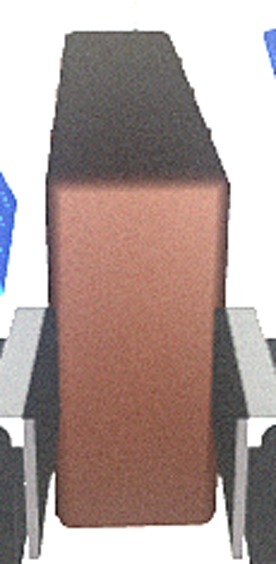

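The block hangs nearly upright (lean about 1°), its bottom about 97 mm below the TCP. Carrying it over at a height that clears the bottle.

Emit:
servo_tool(
  targets=[
    [1,-0.002,-0.015,0,0],
    [1,-0.005,-0.03,0,-0.012],
    [1,-0.007,-0.036,0,-0.015],
    [1,-0.007,-0.036,0,-0.015],
    [1,-0.007,-0.036,0,-0.015],
    [1,-0.007,-0.036,0,-0.015],
    [1,-0.007,-0.036,0,-0.015],
    [1,-0.007,-0.036,0,-0.015],
    [1,-0.007,-0.036,0,-0.015],
    [1,-0.007,-0.036,0,-0.015],
    [1,-0.006,-0.036,0,-0.012],
    [1,-0.004,-0.025,0,-0.01],
    [1,-0.002,-0.01,0,0],
    [1,0,0,0,0],
    [1,0,0,0,0],
  ],
)

```text
time: 28.62
ee_pos: [0.535, -0.2152, 0.3545]
eef_rot: [0.025, 0.126, 0.991, 0.026]
wrist_force: [1.0, 0.3, -3.5]
opening: 0.3
```

```bash
python3 -c "
from h import *
s=st(); cv2.imwrite('pics/w14.png',arm.camera('wrist')['img'])"
```

```text
t 28.62 p [ 0.535  -0.2152  0.3545] jaw 75.6 tilt [0.057 0.045] F [ 1.   0.3 -3.5] op 0.3 j [-0.42  0.3   0.44  1.67  0.06 -0.17]
```

View pics/w14.png

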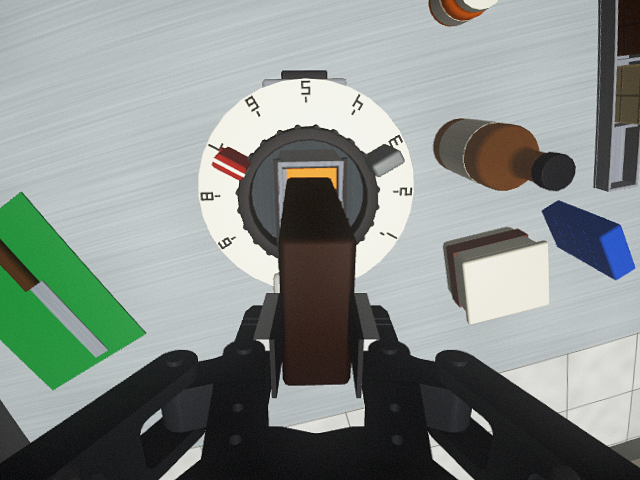

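Emit:
servo_tool(
  targets=[
    [1,0.006,0.0015,-0.01,0.01],
    [1,0.0065,0.0012,-0.015,0],
    [1,0,0,-0.015,0],
    [1,0,0,-0.012,0],
    [1,0,0,-0.008,0],
    [1,0,0,0,0],
    [1,0,0,0,0],
  ],
)

```text
time: 29.55
ee_pos: [0.5496, -0.2091, 0.2888]
eef_rot: [0.024, 0.118, 0.992, 0.027]
wrist_force: [0.5, 0.5, -1.8]
opening: 0.306
```

```bash
python3 -c "
from h import *
s=st(); d=arm.camera('wrist'); cv2.imwrite('pics/w15.png',d['img'])
cv2.imwrite('pics/w15c.png',cv2.resize(cv2.convertScaleAbs(d['img'][120:260,240:400],alpha=1.8),None,fx=5,fy=4.2,interpolation=cv2.INTER_CUBIC))
cv2.imwrite('pics/s4.png',cv2.resize(arm.camera('scene')['img'][90:290,130:330],None,fx=3,fy=3,interpolation=cv2.INTER_CUBIC))"
```

```text
t 29.55 p [ 0.5496 -0.2091  0.2888] jaw 76.5 tilt [0.055 0.047] F [ 0.5  0.5 -1.8] op 0.306 j [-0.4   0.31  0.29  1.51  0.06 -0.16]
```

View pics/w15.png

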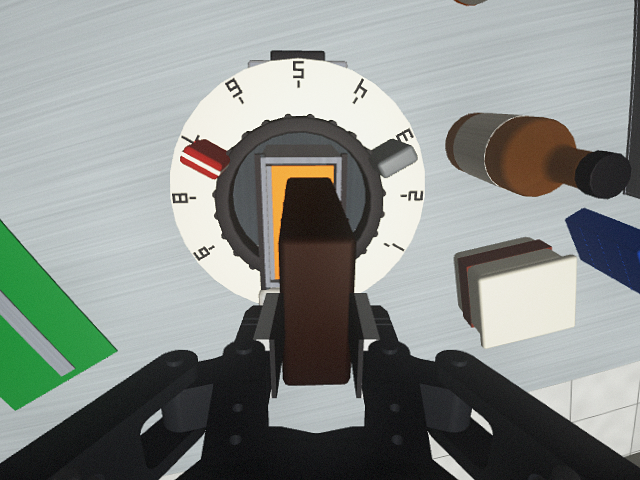

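View pics/w15c.png

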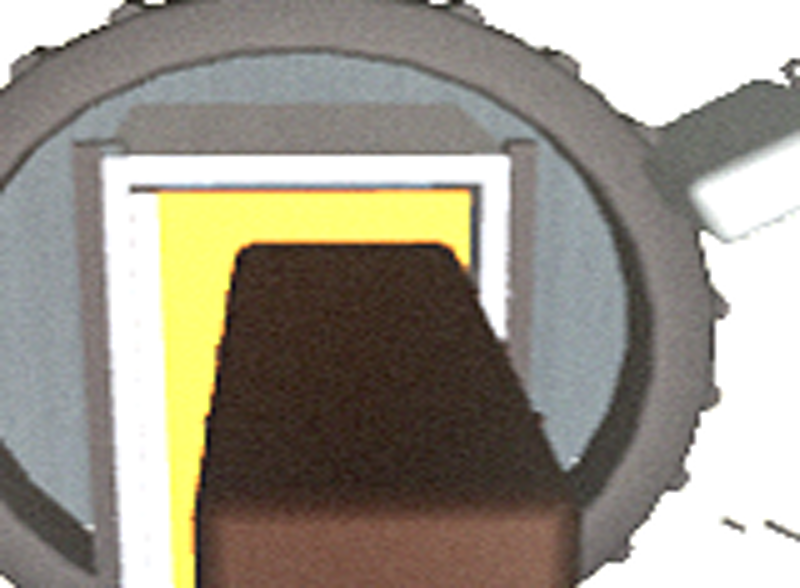

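View pics/s4.png

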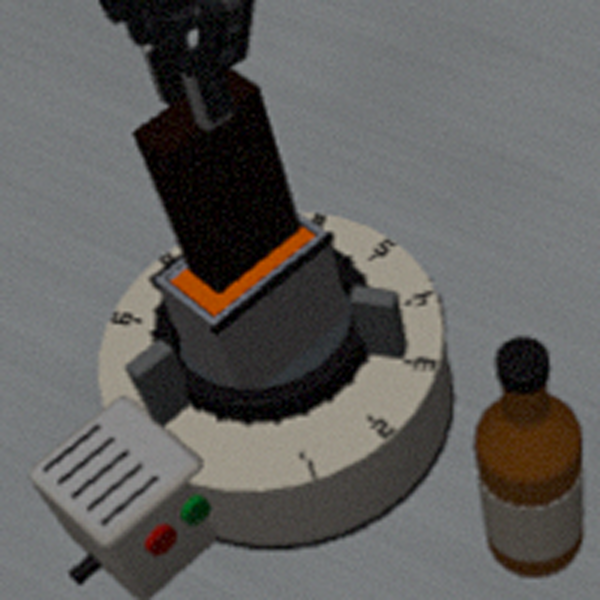

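Run:
```python
from h import *
d=arm.camera('wrist')
u=lambda x,y:(240+x/5,120+y/4.2)
c,s=np.cos(-.24),np.sin(-.24); Rm=np.array([[c,s],[-s,c]])
m=lambda p:(Rm@(p[:2]-AX)*1000).round(1)
for n,q,z in (('rimL inner',(130,187),.185),('rimR inner',(480,187),.185),('rimOutL',(103,154),.185),('rimOutR',(511,154),.185),('botL',(238,247),.192),('botR',(457,247),.192)): 
    p=ray(d,u(*q),z); print(n,p.round(4),m(p))
blockpose(d,[(286,384),(350,384),(280,240),(355,240),u(238,245),u(457,245)])
```

```text
rimL inner [ 0.5029 -0.2252  0.185 ] [-42.  -22.3]
rimR inner [ 0.5143 -0.1794  0.185 ] [-41.8  24.9]
rimOutL [ 0.497  -0.2272  0.185 ] [-47.3 -25.7]
rimOutR [ 0.5102 -0.1742  0.185 ] [-47.1  29. ]
botL [ 0.5145 -0.2132  0.192 ] [-33.5  -7.9]
botR [ 0.5216 -0.185   0.192 ] [-33.4  21.2]
err 1.4
centre [ 0.5538 -0.2083  0.2454]
x [-0.973  0.231  0.015] y [-0.231 -0.973 -0.017] z [ 0.011 -0.02   1.   ]
top [ 0.5544 -0.2095  0.3054] bottom [ 0.5531 -0.207   0.1854]
```

In the camera's own frame the block bottom sits 5.4 mm to +y of the chute centre; x is within 0.5 mm and yaw within 1°. Shift −3 mm in y, then push through the flap.

Emit:
servo_tool(
  targets=[
    [1,-0.0007,-0.003,0,0],
    [1,0,0,0,0],
    [1,0,0,-0.006,0],
    [1,0,0,-0.008,0],
    [1,0,0,-0.008,0],
    [1,0,0,-0.008,0],
  ],
)

```text
time: 30.45
ee_pos: [0.5499, -0.2121, 0.2592]
eef_rot: [0.027, 0.118, 0.992, 0.027]
wrist_force: [0.2, 2.3, -0.3]
opening: 0.305
```

```bash
python3 -c "
from h import *
s=st(); d=arm.camera('wrist'); cv2.imwrite('pics/w16.png',cv2.convertScaleAbs(d['img'],alpha=1.5))"
```

```text
t 30.45 p [ 0.5499 -0.2121  0.2592] jaw 76.5 tilt [0.06  0.047] F [ 0.2  2.3 -0.3] op 0.305 j [-0.41  0.31  0.21  1.43  0.07 -0.17]
```

View pics/w16.png

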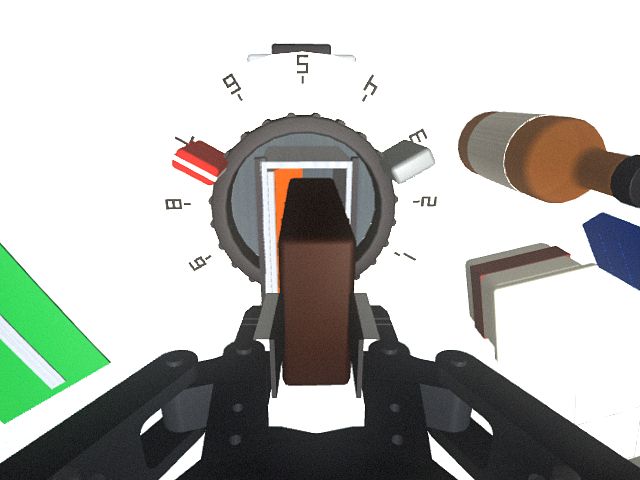

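The block is inside the mouth and the flap (288,180) is swinging down; forces are about 2 N. Going on down.

Emit:
servo_tool(
  targets=[
    [1,0,0,-0.008,0],
    [1,0,0,-0.008,0],
    [1,0,0,-0.008,0],
    [1,0,0,-0.008,0],
  ],
)

```text
time: 31.0
ee_pos: [0.5492, -0.2117, 0.2229]
eef_rot: [0.025, 0.118, 0.992, 0.027]
wrist_force: [0.1, 1.4, -2.2]
opening: 0.304
```

```bash
python3 -c "
from h import *
s=st()"
```

```text
t 31.0 p [ 0.5492 -0.2117  0.2229] jaw 76.5 tilt [0.056 0.048] F [ 0.1  1.4 -2.2] op 0.304 j [-0.41  0.32  0.13  1.35  0.07 -0.17]
```

Emit:
servo_tool(
  targets=[
    [1,0,0,-0.008,0],
    [1,0,0,-0.006,0],
    [1,0,0,-0.006,0],
    [1,0,0,0,0],
  ],
)

```text
time: 31.5
ee_pos: [0.5486, -0.2115, 0.2004]
eef_rot: [0.024, 0.118, 0.992, 0.028]
wrist_force: [0.5, 2.0, -3.7]
opening: 0.304
```

```bash
python3 -c "
from h import *
s=st(); d=arm.camera('wrist'); cv2.imwrite('pics/w17.png',cv2.convertScaleAbs(d['img'],alpha=1.5))"
```

```text
t 31.5 p [ 0.5486 -0.2115  0.2004] jaw 76.5 tilt [0.055 0.049] F [ 0.5  2.  -3.7] op 0.304 j [-0.41  0.32  0.08  1.3   0.07 -0.17]
```

View pics/w17.png

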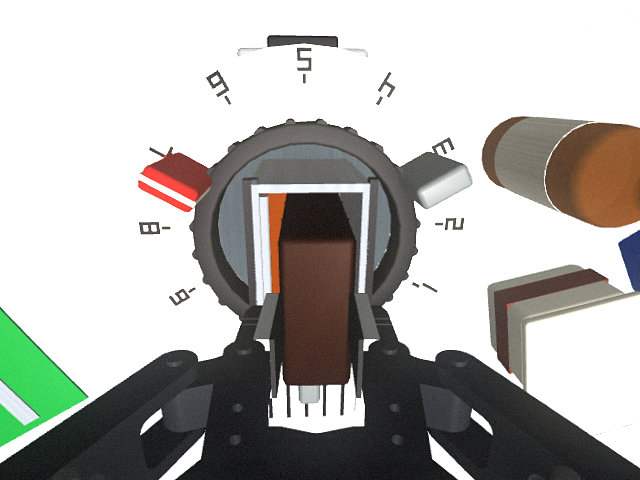

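Flap fully open and the block deep in the chute. Final millimetres in small steps, watching the force for contact with the cutter.

Emit:
servo_tool(
  targets=[
    [1,0,0,-0.004,0],
    [1,0,0,-0.002,0],
  ],
)

```text
time: 31.8
ee_pos: [0.5491, -0.2117, 0.1949]
eef_rot: [0.025, 0.118, 0.992, 0.027]
wrist_force: [0.5, 1.7, -2.8]
opening: 0.301
```

Emit:
servo_tool(
  targets=[
    [1,0,0,-0.002,0],
  ],
)

```text
time: 31.92
ee_pos: [0.5492, -0.2118, 0.193]
eef_rot: [0.025, 0.118, 0.992, 0.027]
wrist_force: [0.0, 1.2, -2.6]
opening: 0.306
```

Emit:
servo_tool(
  targets=[
    [1,0,0,-0.002,0],
  ],
)

```text
time: 32.05
ee_pos: [0.5494, -0.2117, 0.192]
eef_rot: [0.026, 0.118, 0.992, 0.027]
wrist_force: [-4.5, 5.2, 16.5]
opening: 0.303
```

Contact with the cutter at TCP z 0.192, as predicted (16 N). Relax, release and check before rising.

Emit:
servo_tool(
  targets=[
    [1,0,0,0,0],
    [0.2,0,0,0,0],
    [0,0,0,0,0],
    [-0.2,0,0,0,0],
    [-0.2,0,0,0,0],
  ],
)

```text
time: 32.67
ee_pos: [0.5498, -0.2128, 0.1928]
eef_rot: [0.027, 0.118, 0.992, 0.026]
wrist_force: [0.3, -1.2, -0.1]
opening: 0.603
```

```bash
python3 -c "
from h import *
s=st(); d=arm.camera('wrist'); cv2.imwrite('pics/w18.png',cv2.convertScaleAbs(d['img'],alpha=1.5))"
```

```text
t 32.67 p [ 0.5498 -0.2128  0.1928] jaw 76.5 tilt [0.059 0.046] F [ 0.3 -1.2 -0.1] op 0.603 j [-0.41  0.33  0.06  1.27  0.07 -0.17]
```

View pics/w18.png

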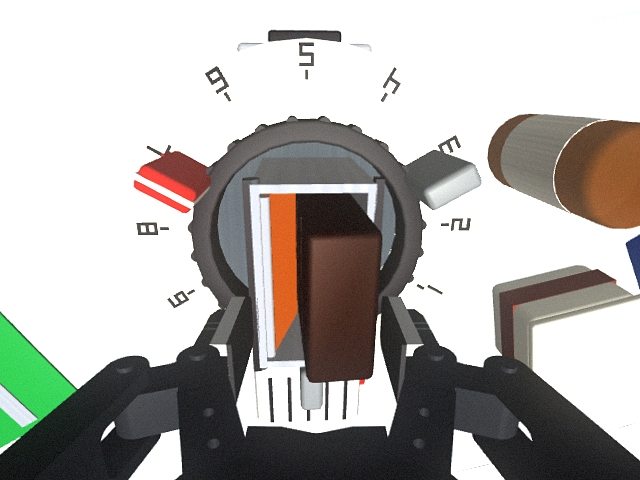

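Released; the flap has pressed the block against the +y side. Rising clear, then looking.

Emit:
servo_tool(
  targets=[
    [-0.2,0,0,0.01,0],
    [-0.2,0,0,0.02,0],
    [-0.2,0,0,0.03,0],
    [-0.2,0,0,0.03,0],
    [-0.2,0,0,0.03,0],
    [-0.2,-0.03,0.02,0.02,0],
    [-0.2,-0.05,0.02,0,0],
    [-0.2,-0.05,0.02,0,0],
    [-0.2,-0.03,0,0,0],
    [-0.2,0,0,0,0],
    [-0.2,0,0,0,0],
  ],
)

```text
time: 34.1
ee_pos: [0.3861, -0.1512, 0.3437]
eef_rot: [0.031, 0.118, 0.992, 0.025]
wrist_force: [0.3, 0.5, -0.6]
opening: 0.602
```

Run:
```python
from h import *
st(); d=arm.camera('top'); e=arm.camera('scene'); w=arm.camera('wrist')
a=cv2.resize(d['img'][165:315,370:500],None,fx=4,fy=4,interpolation=cv2.INTER_CUBIC)
b=cv2.resize(e['img'][120:300,130:340],None,fx=3.3,fy=3.3,interpolation=cv2.INTER_CUBIC)
cv2.imwrite('pics/f1.png',cv2.convertScaleAbs(a,alpha=1.6)); cv2.imwrite('pics/f2.png',cv2.convertScaleAbs(b,alpha=1.5)); cv2.imwrite('pics/f3.png',e['img']); cv2.imwrite('pics/f4.png',w['img'])
for t in ('tab_red','dark_mid','milk_mid','ivory_mid','syrup','sprinkles','tub'):
  for c in ('top','scene'): print(t,c,[(round(r['confidence'],2),np.round(r['location'],3).tolist()) for r in arm.spot_point(t,c)[:2]])
```

```text
t 34.1 p [ 0.3861 -0.1512  0.3437] jaw 76.5 tilt [0.067 0.042] F [ 0.3  0.5 -0.6] op 0.602 j [-0.43 -0.    0.04  1.57  0.07 -0.19]
tab_red top [(0.7, [0.493, -0.277, 0.134]), (0.56, [0.542, 0.217, 0.066])]
tab_red scene [(0.73, [0.491, -0.278, 0.136]), (0.34, [0.556, -0.002, 0.001])]
dark_mid top [(0.71, [0.679, 0.321, 0.065]), (0.69, [0.71, 0.129, 0.063])]
dark_mid scene [(0.92, [0.553, -0.206, 0.156]), (0.71, [0.709, 0.13, 0.057])]
milk_mid top [(0.61, [0.461, 0.226, 0.067])]
milk_mid scene [(0.89, [0.463, 0.221, 0.063])]
ivory_mid top [(0.68, [0.541, 0.218, 0.066])]
ivory_mid scene [(0.72, [0.543, 0.214, 0.066])]
syrup top [(0.8, [0.559, -0.008, -0.001])]
syrup scene [(0.74, [0.551, -0.213, 0.184]), (0.71, [0.556, -0.004, -0.0])]
sprinkles top [(0.59, [0.386, 0.015, -0.001])]
sprinkles scene [(0.59, [0.388, 0.008, 0.001])]
tub top [(0.73, [0.733, 0.001, 0.0]), (0.64, [0.557, -0.009, -0.003])]
tub scene [(0.72, [0.738, 0.001, 0.002])]
```

View pics/f1.png

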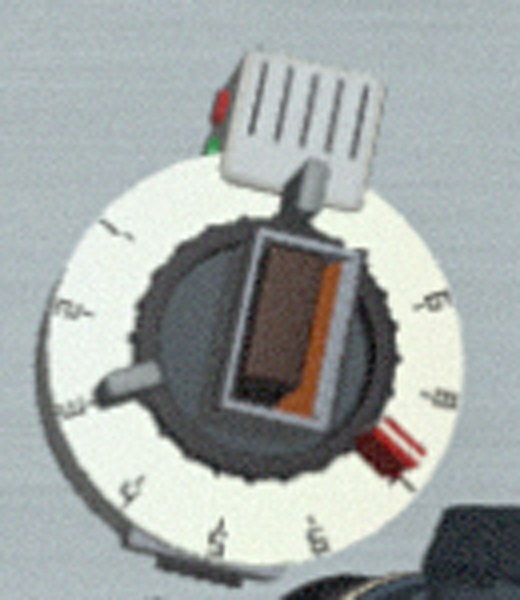

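View pics/f2.png

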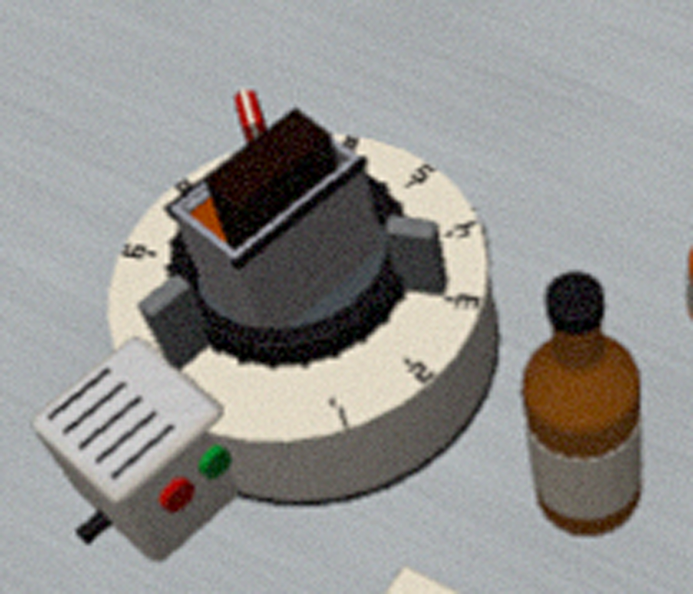

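View pics/f3.png

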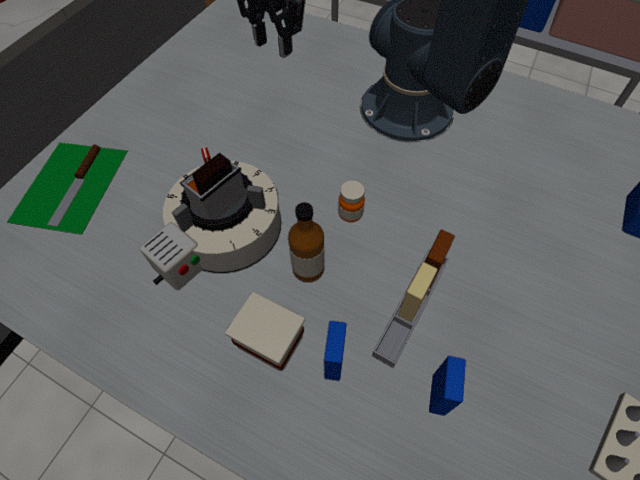

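View pics/f4.png

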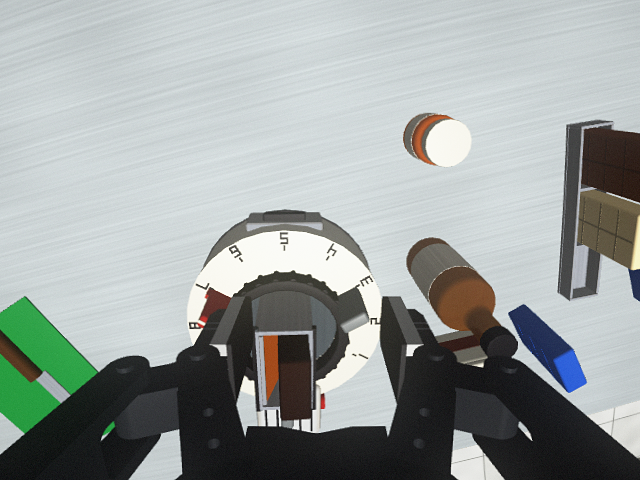

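The final pictures agree. The block stands in the chute (top crop 285,310), with its centre at z 0.156 against the 0.155 expected. The red tab is on 7 and everything else is where it was. Handing in.

```bash
python3 -c "
from workcell import arm
print(arm.sign_off())"
```

```text
the job is handed in; nothing more can be done
None
```

The job is done and handed in at about 34 s. I turned the collar from 3 to 7 first. Then I took the dark block from the stand, pushed the flap open with it and lowered it until it touched the cutter (contact at 16.5 N). I released it there and backed the arm clear.

**Last checks:**
- **Collar:** the red tab points at 7 in the top picture. Measured with the hand clear, its angle was 241–242.5° in the machine frame against the wanted 240°.
- **Block:** the scene camera puts its centre at z 0.156 m (0.155 m expected), and it sticks out of the chute as it should. It rests toward the +y wall with the flap on its side. I did not measure its lean after letting go.
- **Other things:** the milk and ivory blocks, bottle, jar and tub are within about 5 mm of where they started, which is about what the detector can resolve.

**What went less smoothly or disagreed:**
- **Tool tilt:** the tool picked up a tilt of up to 0.09 rad, which I could not command away. An attempt to correct it by turning the hand did not work and cost about 8 s. The block still hung within about 1° of upright in the grip.
- **Detector:** in the last top picture it reported only the two blue look-alikes for the dark block. In the scene picture its best guess for the bottle was the chute. I went by the pictures themselves in both cases.

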